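# Seat a plaster model block in the corner of a datum nest and hold it

## Robot

A 6-joint arm with a two-finger parallel gripper is mounted at the origin on a cart in front of the work surface, level with it; the furniture and walls round the work are solid. World frame = base frame: x ahead of the robot, y to its left, z up, the work surface at z = 0. Lengths are in m, angles in rad, forces in N, time in s.
With the tool pointing down it reaches from about 0.425 to 0.95 m from the base axis. Payload 3.5 kg.
Tool frame: the origin (TCP) lies at the very end of the fingers, on their centre line; the grasp point (between the pads) lies 19 mm behind it (tcp_to_grasp is the distance from the TCP to the grasp point, in m); z points along the fingers, y is the direction in which the jaws open and shut (so a half turn about z gives the same grasp; the last joint's range is limited). The gripper opens to 85 mm and grips with 20 to 120 N. Pads are 22 mm wide; open, the fingers measure 114 mm over their backs; the gripper's body (76 mm by 85 mm) begins 54 mm behind the grasp point. The pads swing forward as they close: fully open they stand 13 mm farther back than shut.
Start: joints at [1.087, 0.286, 1.577, -0, 1.279, -0.15], TCP at [0.221, 0.638, 0.231] pointing down, gripper open.
Joint ranges: [-2.77, 2.77], [-0.9, 2.22], [0.21, 2.48], [-1.53, 4.67], [0.24, 2.81], [-2.84, 2.84]. Speed limits (rad/s): [2.79, 2.79, 3.14, 3.14, 3.14, 3.14].

## Interface

Orientations are given as a unit quaternion [x, y, z, w].
In Python, from plant import * gives the robot as it stands. The module is installed in compiled form; this text tells all that it offers.
- The arm moves only by the tool arm_command, never from a script. Its argument "steps" is a list of rows, each a list of 3 entries, a list of its own where there are three numbers: the turn, a rotation vector about the tool's x, y, z in rad, then the shift along the tool's x, y, z in m, then the gripper command: -1 is shut, 1 is fully open, values between are in proportion. A call has 1 to 12 rows; each row is the pose to reach, as a shift and turn from the pose measured when the call began, along the tool's axes at that moment; what a row does not reach only later rows make up. A row lasts 1/8 s, in which the tool goes at most 62.5 mm and 10.7 degrees, less where a joint would pass 70% of its speed; a pose out of reach is approached as far as the arm can. A call with a gripper value outside its range is refused whole. The fingers move at their own pace and stop on an object; "force" is the grip in N (left out, the last holds). Time passes only in rows, so rows that repeat a pose let the fingers close. It gives the time, the measured TCP pose, the force and the opening at its end, in the units of the state.
- get_state(): the state, without advancing time (a new reading comes with each control period).
- read_camera(name): name is "side" or "top"; returns a dict with "frame" (480x640x3 uint8, red, green, blue), "vfov" (degrees; the focal length in pixels is half the picture's height over the tangent of half this angle, whatever the lens; pixels are square), "cx", "cy" (the principal point, pixels), "position" and "rotation" of the camera in the world. Camera axes: x right, y up, looking along -z (the intrinsics and any distortion apply to the point x, -y, -z); pixel columns grow to the right and rows downward; lengths in m; the calibration is good to about 2 mm. A picture is of the moment at which its call begins. There is no depth.
- sign_off(): hands the job in, once; it reports no verdict.
The state is a dict: "time": time; "qpos": joint angles; "dq": joint speeds; "joint_efforts": joint torques, N m; "eef_pos": TCP position; "tcp_rot": TCP orientation; "contact_force": force on the tool from outside, world axes, zero at the start; "wrist_torque": the same for the moment, N m; "opening": opening from 0.0 (shut) to 1.0 (fully open).
Only numpy, scipy, OpenCV 4.12 (cv2) and the standard library are available. Lean on these libraries where they do the work, as an engineer would, in place of code of your own. Each camera call takes 0.05 s, during which the arm holds its last target.

## Task

Push the spring treadle of the metal nest all the way down to its stop and let it come back up, so that its ejector shoves the finished tooth die out of the corner. Then pick up the plain plaster block from the bench mat on the left and press it into that corner, flat on the plate with its long side flush along the back rail and its short end flush against the side rail. Finish still gripping the block and pressing it firmly against both rails at once; leave the tooth die standing on the plate and do not disturb the casts and polishing wheels.

Things in the scene. Friction and masses are not known exactly. Their poses are not given: they have to be found in the camera images.
- nest: Fixed metal nest on the worktop: aluminium base plate 130 (x) x 240 (y) x 12 mm, two low steel rails forming a corner, a grey housing and a treadle. Origin at the centre of the plate's underside; its z axis is up, its x axis points roughly away from the robot, its y axis to the left. Position and yaw vary. All nest offsets below are in this frame, in mm. The housing fills x -34..54, y 38..119 up to z 50. A 6 mm high lip closes the right end of the plate (y -119..-113).
- nest_corner (a point): The inner corner where the faces of the two rails meet the plate's top: at (40, 25, 12) in the nest frame, axes as the nest's. A seated block occupies the space to its -x and -y. Plaster rubs on plate and rails (friction coefficient about 0.5 to 0.7), so leaning down on the block, or hard on one rail, can stop it short of the other.
- back_stop: Back rail, steel, 10 mm high above the plate (top z 22): its working face is at x = 40 and looks to -x, rail runs y -115..31 and is 12 mm thick. Origin is that of the nest.
- side_stop: Side rail, steel, 10 mm high above the plate (top z 22), 12 mm thick, in two pieces with the ejector's slot between them: working face at y = 25, looks to -y; pieces at x -22..8 and x 30..52. Origin is that of the nest.
- treadle (a joint): Hinge of the spring treadle, rad: 0 at rest (up), 0.35 at its lower stop. It springs back by itself. Takes about 4 N at the pad to start and 9 N at the stop. While it goes down the ejector, a flat bar in the slot of the side rail, moves up to 78 mm to nest -y and carries whatever lies in the corner along the back rail; it draws back behind the side rail's face when the treadle rises.
- treadle_pad (a point): Centre of the top of the treadle's black pad (34 x 40 mm), the place to press. The treadle points from the housing towards nest -x. Hinge axis along nest y at (-46, 78.5, 42), pad about 74 mm from it; the pad's top is at z about 57 at rest and about 31 at the stop. It moves with the treadle.
- model_block: The plain plaster block to load: 42 (x) x 56 (y) x 40 (z) mm with two small dark dots on top, loose, about 0.16 kg, standing to the left of the nest on the grey bench mat (its top 1.6 mm above the worktop). Origin at the centre of its underside, z up. Its yaw varies; half a turn makes no difference. Grip it high across the 42 mm width, so that the fingertips stay above the 10 mm rails.
- tooth_die: The finished piece, loose, 0.08 kg: plaster base 40 x 40 x 14 mm with a round tooth stump on it, 33 mm high in all. Starts in the corner of the nest. Origin at the centre of its underside, z up.
- stray_cast: Bystander: plaster jaw cast 51 x 66 x 31 mm, left at the back, on the bench mat, loose. Origin at its underside.
- cast_right: Bystander: plaster jaw cast 51 x 66 x 31 mm, behind and to the right of the nest, loose. Origin at its underside.
- dark_wheel: Bystander: dark polishing wheel, 36 mm across, 10 mm high, in front of the nest, loose. Origin at its underside.
- pale_wheel: Bystander: pale polishing wheel, 32 mm across, 12 mm high, in front of the nest, to the right, loose. Origin at its underside.
Not all that is in view belongs to the job. What is shaped like the tooth_die but purple is not meant.

How it is judged:
By the outcome, as a careful person would: the job done as asked, in the order asked, and still so for the second after the job is handed in, while the arm keeps its last pose, push and grip.
It also fails if it takes over 72 s, if anything falls off the work surface, if the arm or the gripper's body presses on something with over 40 N, if the wrist force passes 120 N, or if a joint passes its speed limit or range.

## Working session

There is one attempt and no reset: what is moved stays moved. The work goes in short steps, Python scripts to look and compute and a tool call to move; the robot and the scene stay as the last step left them, time stands still between calls to the robot, and variables do not carry over. Pictures are saved under pics/ and viewed, and the job is handed in when it is done.

Besides the shell and the picture viewer there is one more tool, called after "Emit:" by a JSON object that holds its "api" and its "payload", one argument or row to a line. arm_command: Moves the arm, as the interface text tells. Its arguments: {"type":"object","properties":{"steps":{"type":"array"},"force":{"type":"number"}},"required":["steps"]}

```bash
mkdir -p pics; python3 - <<'E'
from plant import *
import cv2
print(get_state())
for n in("side","top"):
    c=read_camera(n);cv2.imwrite(f"pics/{n}0.png",c["frame"][:,:,::-1])
    print({k:v for k,v in c.items() if k!="frame"})
E
```

```text
{'time': 0.0, 'qpos': array([ 1.08699719e+00,  2.87145624e-01,  1.57818736e+00,  2.82631692e-05,
        1.27866217e+00, -1.50030335e-01]), 'dq': array([ 0.0017689 ,  0.0013189 , -0.00104866,  0.00092431, -0.00098268,
        0.00052243]), 'joint_efforts': array([-2.23392303e-04, -4.06006908e+01, -2.92616147e+01, -1.64031567e-04,
        6.00930594e-03,  3.34607904e-06]), 'eef_pos': array([0.22080133, 0.63715017, 0.22995497]), 'tcp_rot': array([ 1.66114754e-01,  9.86105697e-01, -1.13721440e-03, -3.87207778e-04]), 'contact_force': array([-0.10952059,  0.18654134, -0.65496852]), 'wrist_torque': array([-0.02840207,  0.01713904, -0.01132821]), 'opening': 1.0008279589463691}
{'vfov': 43.78523802651075, 'cx': 321.1708263122897, 'cy': 234.5351455618656, 'position': array([ 0.25616676, -0.9892118 ,  1.01831442]), 'rotation': array([ 0.40425305, -0.06269487, -0.13132474,  0.90299648])}
{'vfov': 54.65544731118923, 'cx': 317.7093438513127, 'cy': 236.0243225562315, 'position': array([0.3300504 , 0.03500021, 1.27318079]), 'rotation': array([-0.07196422,  0.07108409,  0.71933274, -0.68726168])}
```

View pics/top0.png

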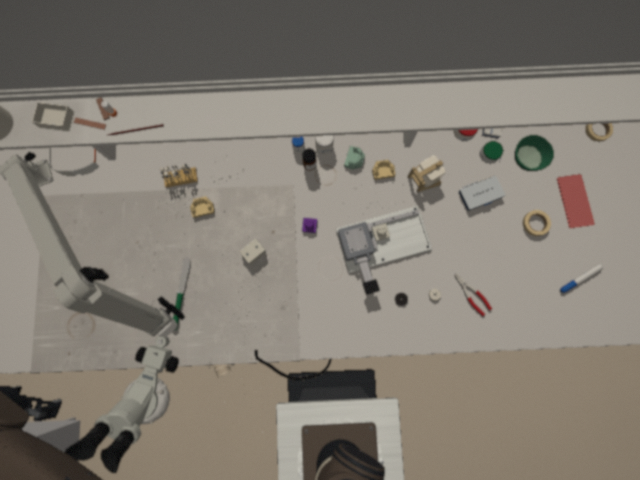

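View pics/side0.png

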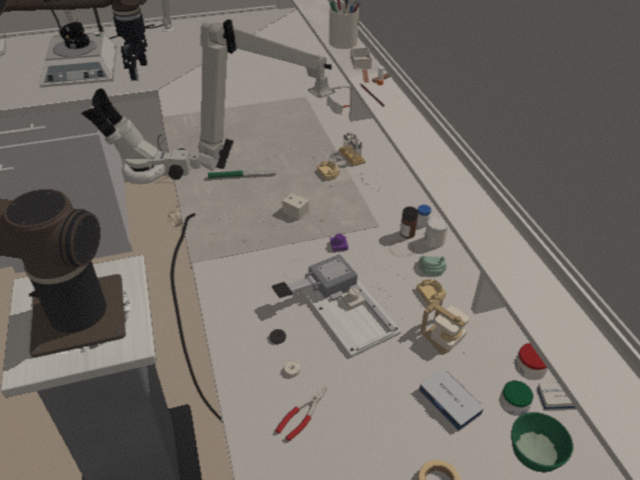

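```bash
cat > h.py <<'E'
import numpy as np, cv2
from scipy.spatial.transform import Rotation as R
from plant import *
def grab(n,f=None):
    c=read_camera(n)
    if f: cv2.imwrite(f"pics/{f}.png",c["frame"][:,:,::-1])
    return c
def K(c): return 240/np.tan(np.radians(c["vfov"]/2))
def ray(c,u,v,z):
    f=K(c); d=R.from_quat(c["rotation"]).apply([(u-c["cx"])/f,-(v-c["cy"])/f,-1])
    p=np.array(c["position"]); return p+d*(z-p[2])/d[2]
def proj(c,P):
    q=R.from_quat(c["rotation"]).inv().apply(np.atleast_2d(P)-c["position"]); f=K(c)
    return np.c_[c["cx"]-f*q[:,0]/q[:,2], c["cy"]+f*q[:,1]/q[:,2]]
def crop(c,x0,y0,w,h,s,f):
    im=cv2.resize(np.ascontiguousarray(c["frame"][y0:y0+h,x0:x0+w,::-1]),None,fx=s,fy=s,interpolation=cv2.INTER_CUBIC)
    im=cv2.convertScaleAbs(im,alpha=1.3)
    for k in range(0,w,10):
        cv2.putText(im,str(x0+k),(k*s,8),0,.3,(0,0,255)) if k%20==0 else 0
        cv2.line(im,(k*s,10),(k*s,15),(0,0,255))
    for k in range(0,h,10):
        cv2.putText(im,str(y0+k),(0,k*s+4),0,.3,(0,0,255)) if k%20==0 else 0
    cv2.imwrite(f"pics/{f}.png",im)
E
python3 - <<'E'
from h import *
c=grab("top"); crop(c,230,180,120,90,6,"t1a"); crop(c,330,200,110,100,6,"t1b")
s=grab("side"); crop(s,260,180,110,90,7,"s1a"); crop(s,265,245,140,110,5,"s1b")
print(K(c),K(s), proj(c,[[0,0,0],get_state()["eef_pos"]]),proj(s,[get_state()["eef_pos"]]))
E
```

```text
464.4399501280006 597.241060201969 [[340.21842562 463.17178906]
 [ 42.62051145 396.11139874]] [[140.4435177  76.3950851]]
```

View pics/t1a.png

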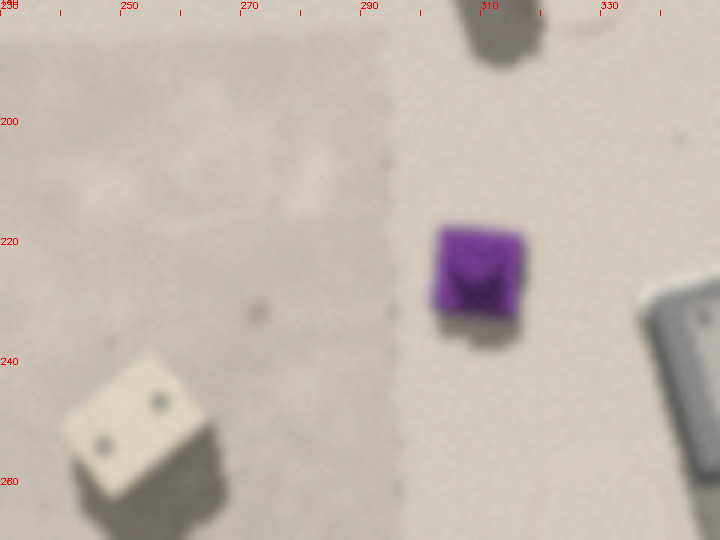

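View pics/t1b.png

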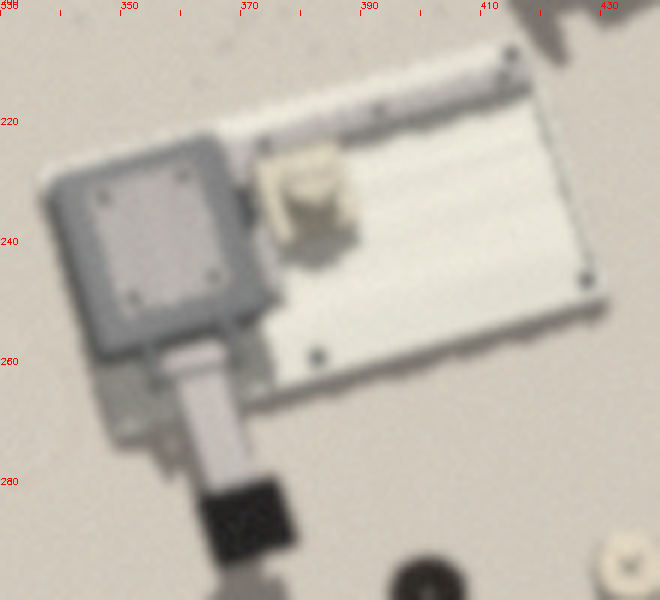

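View pics/s1a.png

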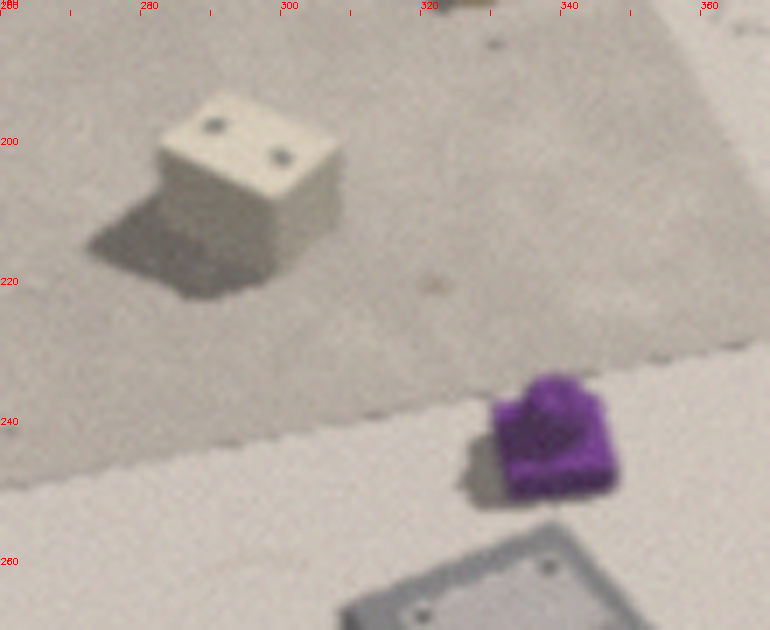

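View pics/s1b.png

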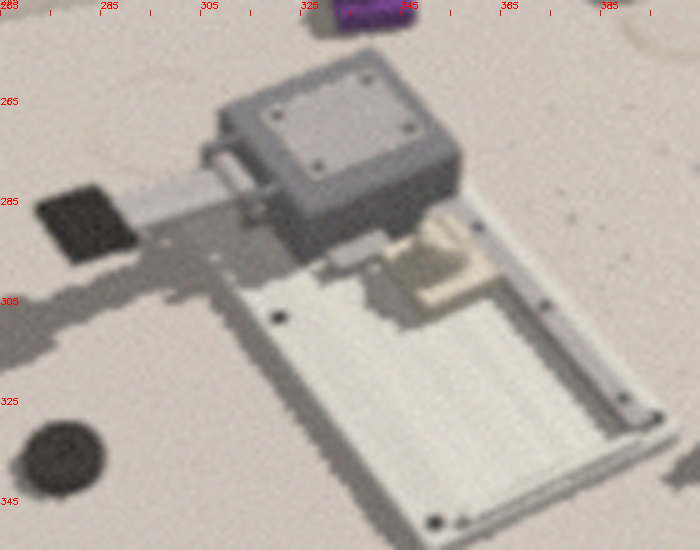

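```bash
python3 - <<'E'
from h import *
c=grab("top");s=grab("side")
def tri(a,b):
    A=np.zeros((3,3));B=np.zeros(3);
    rs=[]
    for cam,(u,v) in((c,a),(s,b)):
        p=np.array(cam["position"]);d=ray(cam,u,v,0)-p;d/=np.linalg.norm(d);M=np.eye(3)-np.outer(d,d);A+=M;B+=M@p;rs.append((p,M))
    x=np.linalg.solve(A,B);return x.round(3),[round(float(np.linalg.norm(M@(x-p))),3) for p,M in rs]
for n,a,b in [("base",(33,157),(325,72)),("elbow",(75,288),(212,33)),("elbowknob",(95,274),(230,38)),("wrist",(162,325),(208,155)),("wknob",(170,310),(225,152)),("disc",(155,400),(155,170)),("fing1",(92,440),(90,110)),("fing2",(118,450),(103,97)),("knob3",(170,364),(172,172)),
 ("dot1",(255.8,246.8),(299.6,202)),("dot2",(246.5,254),(290.3,197.3)),("pad",(371.3,287.2),(282,289.5)),("purple",(310,226),(338,238))]:
    print(n,*tri(a,b))
# block corners top at z=.0416
print("top block corners",[ray(c,*p,.0416)[:2].round(4) for p in[(255,239),(265,250),(248.5,263.5),(239.5,250.5)]])
print("dots", [ray(c,*p,.0416)[:2].round(4) for p in[(255.8,246.8),(246.5,254)]],[ray(s,*p,.0416)[:2].round(4) for p in[(299.6,202),(290.3,197.3)]])
# fit nest : top features + side features
T=[((365,222),(54,38,50)),((376,250),(-34,38,50)),((347,259),(-34,119,50)),((337,231.5),(54,119,50)),((349.5,273.5),(-65,120,12)),((430.5,250),(-65,-120,12))]
S=[((356,336.7),None)]
from scipy.optimize import least_squares
Sd=[((338.5,254.5),(54,119,50)),((356.5,275.5),(54,38,50)),((309,266),(-34,119,50)),((325.5,287.5),(-34,38,50)),((348,354.5),(-65,-120,12)),((400,331),(65,-120,12))]
def w(P,x):
    P=np.array(P,float)/1000;cs,sn=np.cos(x[2]),np.sin(x[2]);return np.c_[x[0]+cs*P[:,0]-sn*P[:,1],x[1]+sn*P[:,0]+cs*P[:,1],P[:,2]]
def res(x,which=(1,1)):
    r=[]
    if which[0]: r.append(proj(c,w([q for _,q in T],x))-[p for p,_ in T])
    if which[1]: r.append(proj(s,w([q for _,q in Sd],x))-[p for p,_ in Sd])
    return np.vstack(r).ravel()
for wh in((1,1),(1,0),(0,1)):
    o=least_squares(res,[.55,-.03,.2],args=(wh,)); print(o.x, np.degrees(o.x[2]));print(res(o.x,wh).reshape(-1,2).round(1).tolist())
E
```

```text
base [0.818 0.788 0.093] [0.007, 0.007]
elbow [0.425 0.498 0.39 ] [0.007, 0.007]
elbowknob [0.458 0.463 0.387] [0.0, 0.0]
wrist [0.363 0.438 0.069] [0.002, 0.002]
wknob [0.403 0.412 0.088] [0.003, 0.003]
disc [0.195 0.461 0.035] [0.016, 0.016]
fing1 [0.098 0.545 0.194] [0.022, 0.022]
fing2 [0.121 0.449 0.281] [0.005, 0.005]
knob3 [0.261 0.425 0.041] [0.005, 0.005]
dot1 [0.562 0.199 0.04 ] [0.0, 0.0]
dot2 [0.543 0.224 0.04 ] [0.0, 0.0]
pad [ 0.438 -0.103  0.053] [0.001, 0.001]
purple [0.617 0.05  0.026] [0.002, 0.002]
top block corners [array([0.5827, 0.2007]), array([0.5513, 0.1743]), array([0.5166, 0.2192]), array([0.553 , 0.2429])]
dots [array([0.5611, 0.1989]), array([0.5426, 0.2242])] [array([0.5609, 0.1968]), array([0.5425, 0.2229])]
[ 0.57203523 -0.15182984  0.22496947] 12.889800907311429
[[1.5, -0.8], [-0.1, 2.1], [-0.2, 1.1], [0.7, -2.5], [-0.7, -0.3], [2.1, -0.0], [0.8, -1.9], [1.1, -1.5], [-2.5, -0.6], [-1.5, 0.4], [0.8, 0.2], [0.4, -0.5]]
[ 0.57290591 -0.14990862  0.24392904] 13.976104711247551
[[0.4, -0.7], [-0.5, 2.0], [-0.5, 1.6], [-0.2, -1.9], [-0.7, 0.1], [1.5, -1.2]]
[ 0.57172548 -0.1534238   0.21668642] 12.415217480848652
[[1.3, -1.5], [1.5, -0.9], [-2.1, -0.3], [-1.4, 0.8], [0.4, 0.8], [0.3, 0.5]]
```

```bash
cat > nest.py <<'E'
from h import *
def w(P,x):
    P=np.array(P,float)/1000;cs,sn=np.cos(x[2]),np.sin(x[2]);return np.c_[x[0]+cs*P[:,0]-sn*P[:,1],x[1]+sn*P[:,0]+cs*P[:,1],P[:,2]]
def rect(a,b,e,f,z): return [(a,e,z),(a,f,z),(b,f,z),(b,e,z)]
shapes=[rect(-65,65,-120,120,12),rect(40,52,-115,31,22),rect(-34,54,38,119,50),rect(-22,8,25,37,22),rect(30,52,25,37,22),rect(-65,65,-119,-113,18)]
def over(c,x,x0,y0,ww,h,s,f,extra=[]):
    im=cv2.resize(np.ascontiguousarray(c["frame"][y0:y0+h,x0:x0+ww,::-1]),None,fx=s,fy=s,interpolation=cv2.INTER_CUBIC)
    for k,sh in enumerate(shapes+extra):
        p=((proj(c,w(sh,x))-[x0,y0]+.5)*s).astype(int)
        cv2.polylines(im,[p],True,[(0,0,255),(0,200,0),(255,0,0),(255,0,255),(255,0,255),(200,200,0),(0,128,255)][min(k,6)],1)
    cv2.imwrite(f"pics/{f}.png",im)
E
python3 - <<'E'
from nest import *
c=grab("top");s=grab("side");x=[.57203,-.1518,.225]
over(c,x,330,195,110,100,7,"o1t");over(s,x,265,245,140,115,5,"o1s")
E
```

```text
(no output)
```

View pics/o1t.png

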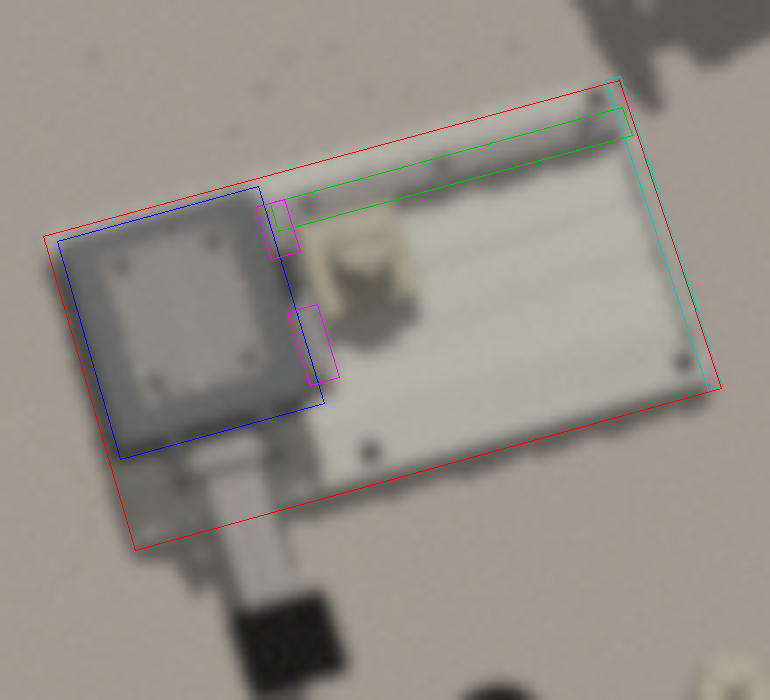

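View pics/o1s.png

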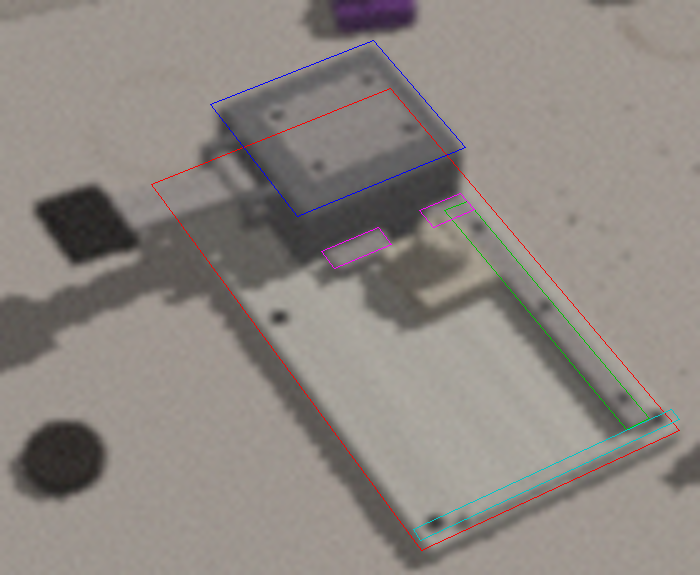

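```bash
python3 - <<'E'
from nest import *
import numpy as np
def avg(n,k=4):
    cs=[read_camera(n) for _ in range(k)];c=cs[0];c["frame"]=np.mean([q["frame"] for q in cs],0).astype(np.uint8);return c
c=avg("top");s=avg("side")
import pickle;pickle.dump((c,s),open("cam0.pkl","wb"))
crop(c,360,200,75,60,10,"z1t");crop(s,325,275,80,60,10,"z1s");crop(s,325,310,80,50,10,"z2s");crop(c,332,215,60,60,10,"z2t")
E
```

```text
(no output)
```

View pics/z1t.png

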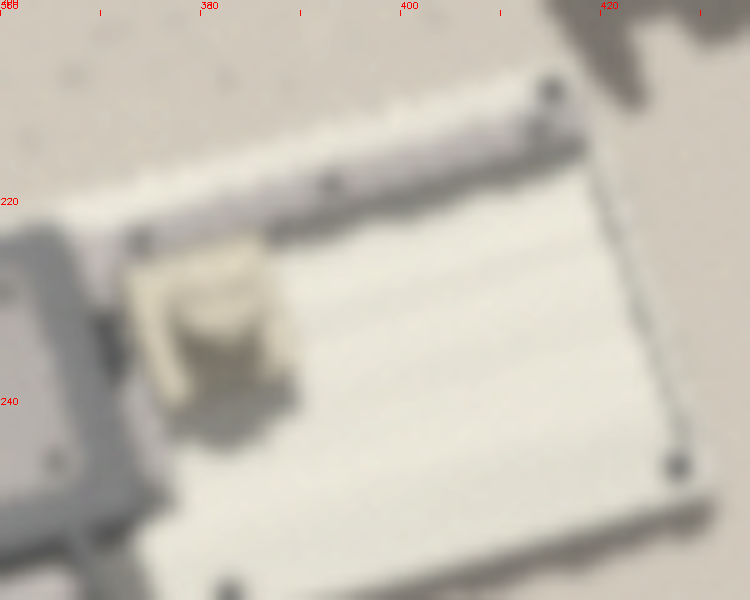

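View pics/z1s.png

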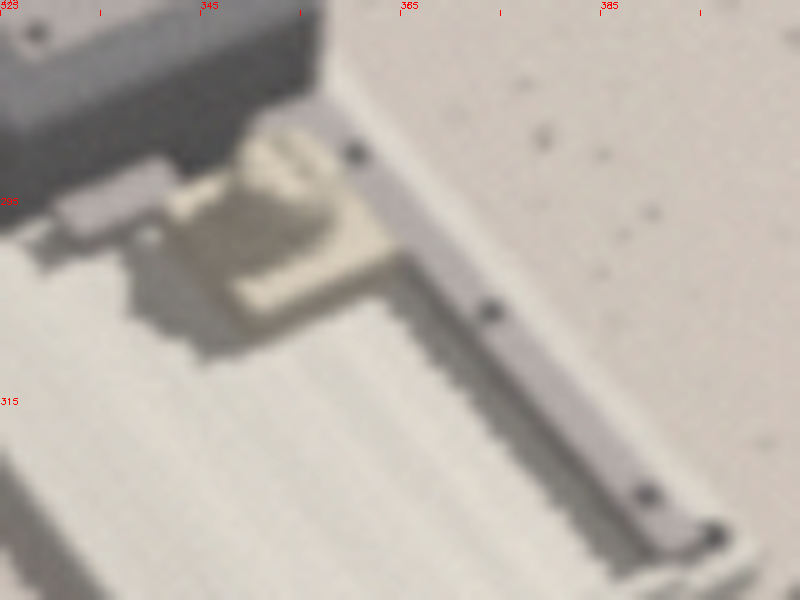

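View pics/z2s.png

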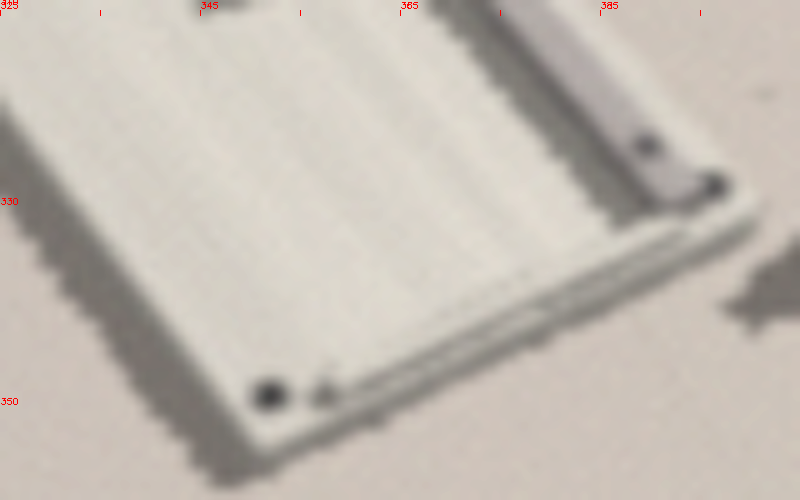

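View pics/z2t.png

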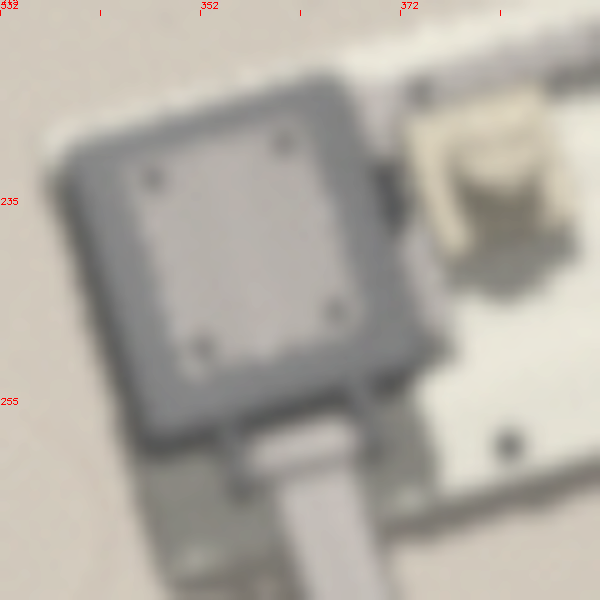

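```bash
cat > fit.py <<'E'
from nest import *
import pickle
from scipy.optimize import least_squares
c,s=pickle.load(open("cam0.pkl","rb"))
T=[((430.85,249.3),(-65,-120,12)),((416.35,206.5),(65,-120,12)),((348.05,272.3),(-65,120,12)),((336.6,228.3),(65,120,12))]
S=[((350.85,355.0),(-65,-120,12)),((400.05,331.05),(65,-120,12)),((389.8,330),(40,-115,22)),((393.2,329.2),(52,-115,22))]
LT=[((386.55,222.75),40,22),((418.05,213.55),40,22)]
LS=[((365.05,300.55),40,22),((389.55,329.55),40,22)]
def ln(cam,x,L):
    r=[]
    for p,xx,z in L:
        a,b=proj(cam,w([(xx,-100,z),(xx,20,z)],x));d=(b-a)/np.linalg.norm(b-a);q=p-a;r.append(d[0]*q[1]-d[1]*q[0])
    return r
def res(x,wh):
    r=[]
    if wh[0]: r+=list((proj(c,w([q for _,q in T],x))-[p for p,_ in T]).ravel())+ln(c,x,LT)
    if wh[1]: r+=list((proj(s,w([q for _,q in S],x))-[p for p,_ in S]).ravel())+ln(s,x,LS)
    return np.array(r)
if __name__=="__main__":
  for wh in((1,1),(1,0),(0,1)):
    o=least_squares(res,[.55,-.03,.2],args=(wh,),loss="soft_l1"); print(o.x, np.degrees(o.x[2]));print(res(o.x,wh).round(1).tolist())
    if wh==(1,1): x=o.x
  over(c,x,330,195,110,100,7,"o2t");over(s,x,265,245,140,115,5,"o2s")
E
python3 fit.py
```

```text
[ 0.57257734 -0.15121255  0.22277387] 12.764002607333126
[1.5, 0.6, 1.5, -0.6, 0.4, 0.6, -1.1, -0.2, -0.0, 0.6, -2.0, -0.6, 0.4, -0.7, 0.1, 0.2, 1.3, -1.1, -0.2, 0.2]
[ 0.57293941 -0.14912318  0.22598967] 12.948254057887594
[0.7, 0.3, 0.6, -0.8, -0.2, 0.6, -1.9, -0.2, -0.3, 0.2]
[ 0.57099301 -0.15293499  0.23719957] 13.590534546111236
[-1.5, 0.2, 0.4, -0.6, 0.2, 0.5, 1.4, -0.9, 0.4, 0.3]
```

View pics/o2t.png

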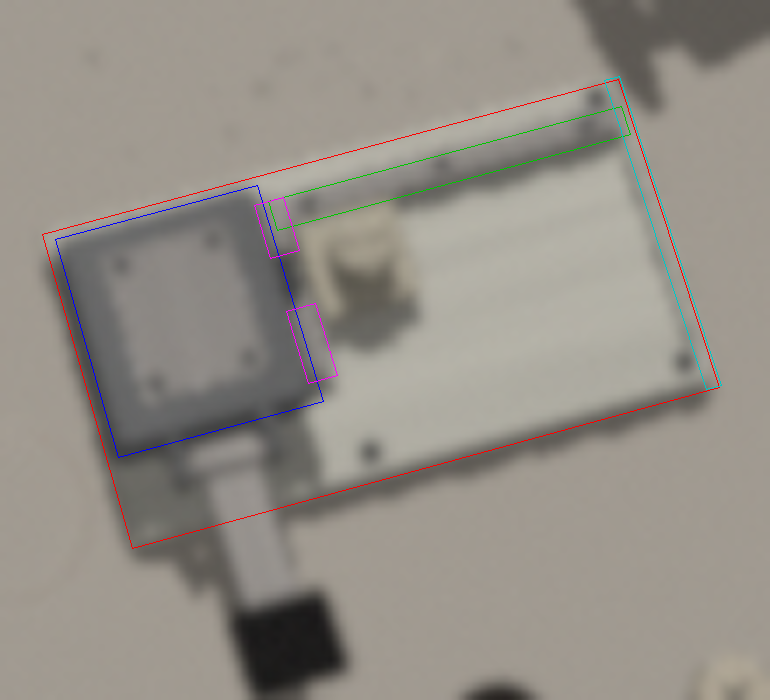

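View pics/o2s.png

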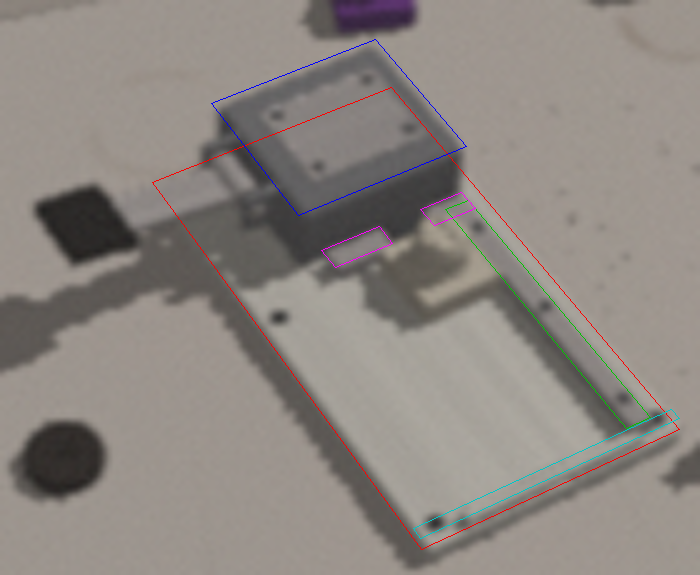

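```bash
python3 - <<'E'
from h import *
import pickle
c,s=pickle.load(open("cam0.pkl","rb"))
crop(c,0,140,210,340,2,"lt");crop(s,80,0,270,200,3,"ls")
E
cd pics; python3 -c "
import cv2;a=cv2.imread('lt.png');b=cv2.imread('ls.png');cv2.imwrite('lt.png',cv2.resize(a,None,fx=.85,fy=.85))"
```

```text
(no output)
```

View pics/lt.png

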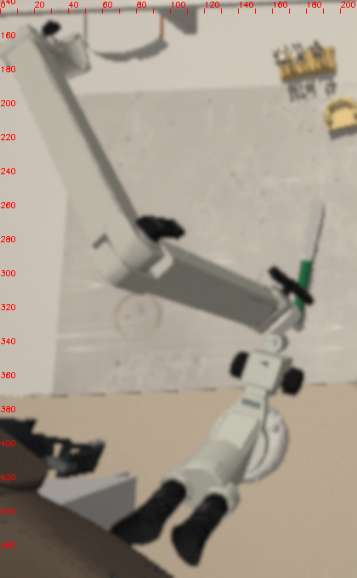

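View pics/ls.png

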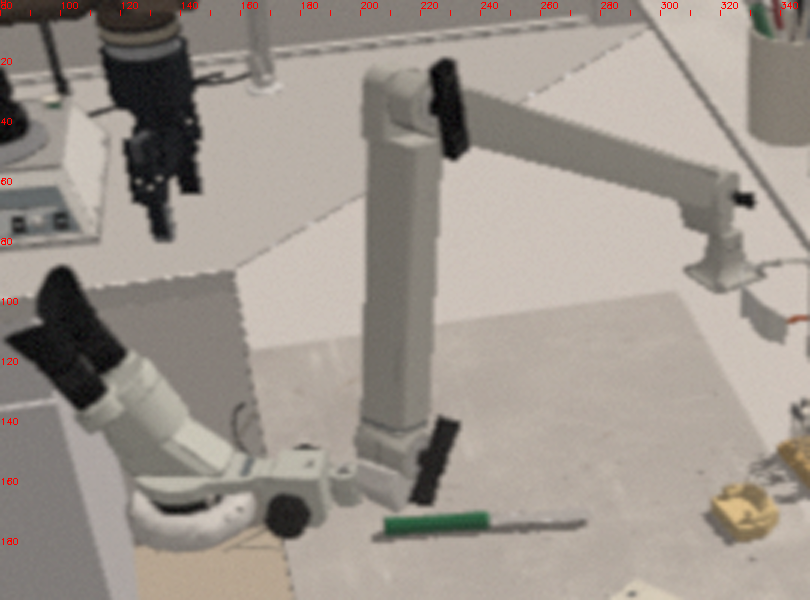

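```bash
cat > plan.py <<'E'
from h import *
def R_of(yaw): # tool y dir angle (deg), tool down
    a=np.radians(yaw); y=np.array([np.cos(a),np.sin(a),0]); z=np.array([0,0,-1.]); return R.from_matrix(np.c_[np.cross(y,z),y,z])
def plan(wps,step=.055,ang=9):
    st=get_state();p=np.array(st["eef_pos"]);r0=R.from_quat(st["tcp_rot"]);y=r0.apply([0,1,0]);yaw=np.degrees(np.arctan2(y[1],y[0]))
    p0=p
    print("at",p.round(4),"yaw",yaw.round(2),"tilt",np.degrees(np.arccos(-r0.apply([0,0,1])[2])).round(2),"t",st["time"],"F",st["contact_force"].round(1),"open",round(st["opening"],3))
    for W in wps:
        q=np.array(W[:3]);n=max(1,int(np.ceil(max(np.linalg.norm(q-p)/W[4] if len(W)>4 else np.linalg.norm(q-p)/step,abs(W[3]-yaw)/ang))))
        for k in range(1,n+1):
            pp=p+(q-p)*k/n;yy=yaw+(W[3]-yaw)*k/n
            print("[",(r0.inv()*R_of(yy)).as_rotvec().round(3).tolist(),",",r0.inv().apply(pp-p0).round(4).tolist(),"]")
        p,yaw=q,W[3]
E
python3 - <<'E'
from plan import *
plan([(.22,.637,.54,60),(.46,.36,.54,36)],.062,10)
E
```

```text
at [0.2211 0.6378 0.2314] yaw 70.88 tilt 0.0 t 0.8 F [ 0.1  0.4 -0.1] open 1.005
[ [0.0, 0.0, 0.038] , [0.0002, -0.0002, -0.0617] ]
[ [0.0, 0.0, 0.076] , [0.0003, -0.0004, -0.1234] ]
[ [0.0, 0.0, 0.114] , [0.0005, -0.0006, -0.1852] ]
[ [0.0, 0.0, 0.152] , [0.0006, -0.0009, -0.2469] ]
[ [0.0, 0.0, 0.19] , [0.0008, -0.0011, -0.3086] ]
[ [0.0, 0.0, 0.26] , [-0.0521, -0.0316, -0.3086] ]
[ [0.0, 0.0, 0.329] , [-0.105, -0.0621, -0.3086] ]
[ [0.0, 0.0, 0.399] , [-0.158, -0.0926, -0.3086] ]
[ [0.0, 0.0, 0.469] , [-0.2109, -0.1231, -0.3086] ]
[ [0.0, 0.0, 0.539] , [-0.2638, -0.1536, -0.3086] ]
[ [0.0, 0.0, 0.609] , [-0.3167, -0.1842, -0.3086] ]
```

Candidates: block to load – plain block with two dots, top px (253,251); casts (203,208)/(385,170) and box (482,195) are not it. Die – cream one in the corner at px (382,232); purple lookalike at (310,226) is excluded. The crops confirm both choices. Pad: black, px (371,287).

Emit:
{"api": "arm_command", "payload": {
  "steps": [
    [[0, 0, 0.04], [0, 0, -0.06], -1],
    [[0, 0, 0.08], [0, 0, -0.12], -1],
    [[0, 0, 0.12], [0, 0, -0.18], -1],
    [[0, 0, 0.15], [0, 0, -0.24], -1],
    [[0, 0, 0.19], [0, 0, -0.3], -1],
    [[0, 0, 0.26], [-0.052, -0.031, -0.305], -1],
    [[0, 0, 0.33], [-0.105, -0.062, -0.305], -1],
    [[0, 0, 0.4], [-0.158, -0.092, -0.305], -1],
    [[0, 0, 0.47], [-0.21, -0.123, -0.305], -1],
    [[0, 0, 0.54], [-0.263, -0.154, -0.305], -1],
    [[0, 0, 0.61], [-0.316, -0.184, -0.305], -1]
  ]
}}

```text
time: 2.17
eef_pos: [0.4603, 0.3587, 0.5367]
tcp_rot: [0.456, 0.89, 0.0, 0.0]
contact_force: [1.4, 1.3, -0.8]
opening: 0.002
```

```bash
python3 - <<'E'
from plan import *
print(get_state()["qpos"].round(2))
plan([(.48,.15,.35,36),(.438,-.102,.12,36),(.438,-.102,.07,36)],.06,10)
E
```

```text
[ 0.49  0.02  1.33  0.    1.79 -0.14]
at [0.4603 0.3587 0.5367] yaw 35.8 tilt 0.05 t 2.175 F [ 1.4  1.3 -0.8] open 0.002
[ [0.001, 0.0, -0.001] , [-0.0362, -0.0212, 0.0373] ]
[ [0.001, 0.0, -0.001] , [-0.0723, -0.0425, 0.0746] ]
[ [0.001, 0.0, -0.002] , [-0.1085, -0.0637, 0.1119] ]
[ [0.001, 0.0, -0.003] , [-0.1446, -0.085, 0.1493] ]
[ [0.001, 0.0, -0.003] , [-0.1808, -0.1062, 0.1866] ]
[ [0.001, 0.0, -0.003] , [-0.2108, -0.1365, 0.2249] ]
[ [0.001, 0.0, -0.003] , [-0.2407, -0.1668, 0.2632] ]
[ [0.001, 0.0, -0.003] , [-0.2707, -0.1971, 0.3015] ]
[ [0.001, 0.0, -0.003] , [-0.3007, -0.2273, 0.3398] ]
[ [0.001, 0.0, -0.003] , [-0.3306, -0.2576, 0.3781] ]
[ [0.001, 0.0, -0.003] , [-0.3606, -0.2879, 0.4164] ]
[ [0.001, 0.0, -0.003] , [-0.3606, -0.2879, 0.4664] ]
```

Emit:
{"api": "arm_command", "payload": {
  "steps": [
    [[0, 0, 0], [-0.036, -0.021, 0.037], -1],
    [[0, 0, 0], [-0.072, -0.042, 0.075], -1],
    [[0, 0, 0], [-0.108, -0.064, 0.112], -1],
    [[0, 0, 0], [-0.145, -0.085, 0.149], -1],
    [[0, 0, 0], [-0.181, -0.106, 0.187], -1],
    [[0, 0, 0], [-0.211, -0.136, 0.225], -1],
    [[0, 0, 0], [-0.241, -0.167, 0.263], -1],
    [[0, 0, 0], [-0.271, -0.197, 0.301], -1],
    [[0, 0, 0], [-0.301, -0.227, 0.34], -1],
    [[0, 0, 0], [-0.331, -0.258, 0.378], -1],
    [[0, 0, 0], [-0.361, -0.288, 0.416], -1],
    [[0, 0, 0], [-0.361, -0.288, 0.446], -1]
  ]
}}

```text
time: 3.68
eef_pos: [0.4376, -0.1047, 0.0894]
tcp_rot: [0.457, 0.889, 0.0, 0.0]
contact_force: [0.4, 0.4, -0.3]
opening: 0.0
```

```bash
python3 - <<'E'
from plan import *
plan([(.438,-.102,.07,36)])
c=grab("top");s=grab("side");crop(s,240,240,130,100,6,"p1s");crop(c,330,200,110,110,6,"p1t")
e=get_state()["eef_pos"];print(proj(c,[e]),proj(s,[e]))
E
```

```text
at [ 0.4376 -0.1047  0.0894] yaw 35.56 tilt 0.05 t 3.675 F [ 0.4  0.4 -0.3] open 0.0
[ [0.001, 0.0, -0.008] , [0.002, 0.0019, 0.0194] ]
[[372.22637696 286.79601089]] [[279.38791458 278.45452299]]
```

View pics/p1s.png

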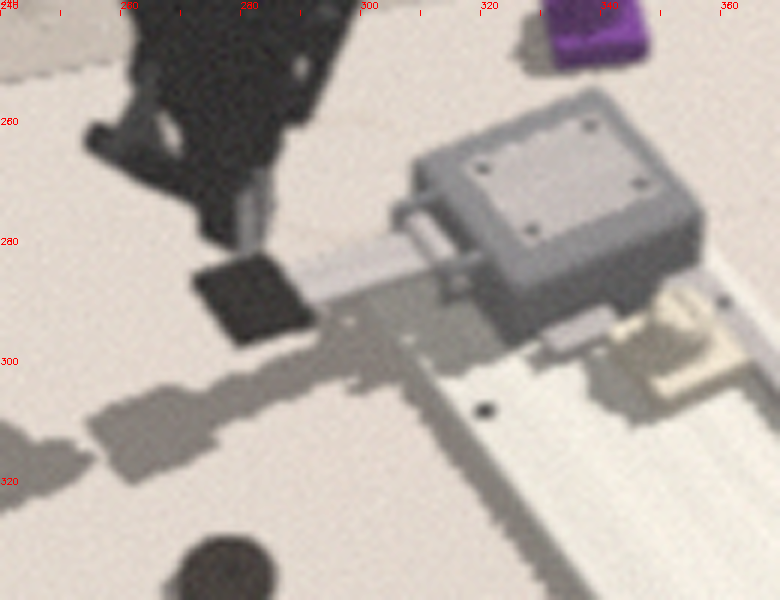

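View pics/p1t.png

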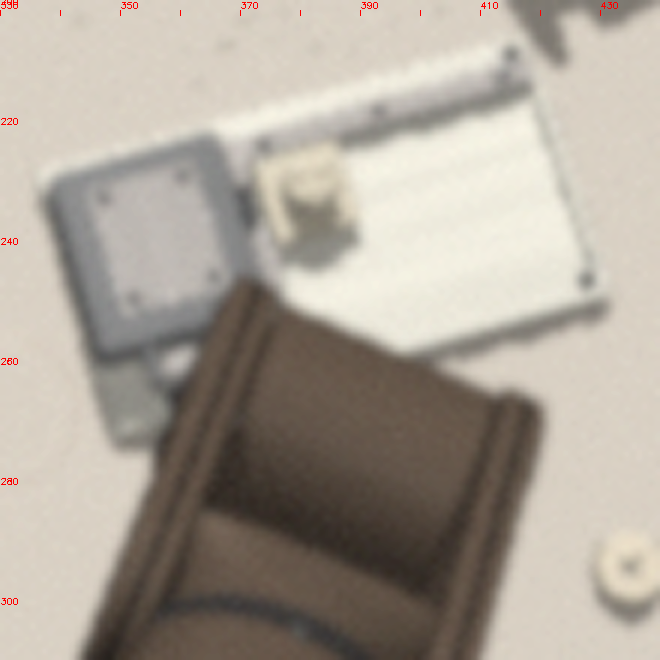

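Emit:
{"api": "arm_command", "payload": {
  "steps": [
    [[0, 0, 0], [0.001, 0.002, 0.015], -1],
    [[0, 0, 0], [0.001, 0.002, 0.028], -1],
    [[0, 0, 0], [0.001, 0.002, 0.034], -1],
    [[0, 0, 0], [0.001, 0.002, 0.038], -1],
    [[0, 0, 0], [0.001, 0.002, 0.042], -1],
    [[0, 0, 0], [0.001, 0.002, 0.046], -1],
    [[0, 0, 0], [0.001, 0.002, 0.05], -1],
    [[0, 0, 0], [0.001, 0.002, 0.054], -1],
    [[0, 0, 0], [0.001, 0.002, 0.058], -1],
    [[0, 0, 0], [0.001, 0.002, 0.06], -1]
  ]
}}

```text
time: 5.03
eef_pos: [0.4367, -0.0996, 0.0304]
tcp_rot: [0.456, 0.89, 0.0, -0.005]
contact_force: [-12.3, 5.1, 31.9]
opening: -0.001
```

```bash
python3 - <<'E'
from plan import *
plan([(.438,-.102,.03,36)])
s=grab("side");crop(s,240,240,165,120,4,"p2s")
E
```

```text
at [ 0.4367 -0.0996  0.0304] yaw 35.78 tilt 0.59 t 5.025 F [-12.3   5.1  31.9] open -0.001
[ [-0.005, -0.009, -0.004] , [-0.0027, -0.0003, 0.0004] ]
```

View pics/p2s.png

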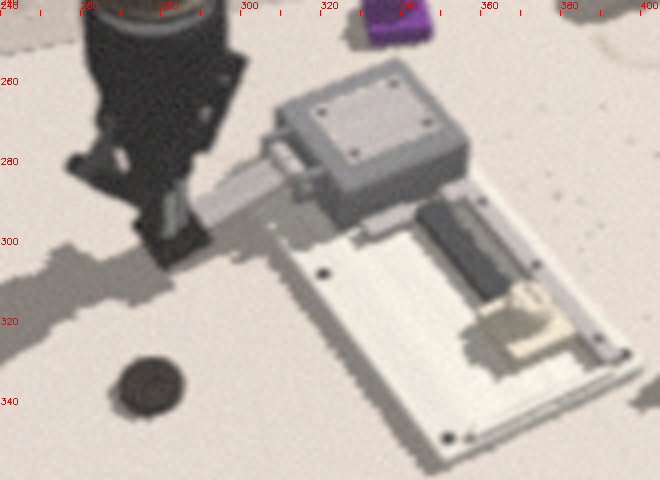

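The pad is at its stop (z 30 mm, 32 N); the dark ejector bar runs from (348,290) to (364,313) and the die stands at (370,320). Rising.

Emit:
{"api": "arm_command", "payload": {
  "steps": [
    [[0, 0, 0], [0, 0, -0.004], -1],
    [[0, 0, 0], [0, 0, -0.01], -1],
    [[0, 0, 0], [0, 0, -0.016], -1],
    [[0, 0, 0], [0, 0, -0.022], -1],
    [[0, 0, 0], [0, 0, -0.03], -1],
    [[0, 0, 0], [0, 0, -0.05], -1],
    [[0, 0, 0], [0, 0, -0.1], -1]
  ]
}}

```text
time: 5.95
eef_pos: [0.4358, -0.0991, 0.129]
tcp_rot: [0.456, 0.89, -0.0, -0.008]
contact_force: [1.3, 0.0, 0.2]
opening: -0.002
```

```bash
python3 - <<'E'
from plan import *
s=grab("side");crop(s,240,240,165,120,4,"p3s")
c=grab("top");crop(c,230,190,200,100,4,"p3t")
plan([(.5518,.2108,.13,36)],.06)
plan([(.5518,.2108,.13,36),(.5518,.2108,.03,36),(.5518,.2108,.0116,36)],.06)
E
```

```text
at [ 0.4415 -0.1018  0.1363] yaw 35.8 tilt 0.1 t 6.05 F [ 1.1 -0.1  0.5] open 0.001
[ [0.001, 0.001, -0.001] , [0.0315, 0.0454, 0.0011] ]
[ [0.001, 0.001, -0.001] , [0.063, 0.0908, 0.0021] ]
[ [0.001, 0.001, -0.002] , [0.0945, 0.1362, 0.0032] ]
[ [0.001, 0.001, -0.002] , [0.126, 0.1815, 0.0042] ]
[ [0.001, 0.001, -0.003] , [0.1575, 0.2269, 0.0053] ]
[ [0.001, 0.001, -0.003] , [0.189, 0.2723, 0.0063] ]
at [ 0.4415 -0.1018  0.1363] yaw 35.8 tilt 0.1 t 6.05 F [ 1.1 -0.1  0.5] open 0.001
[ [0.001, 0.001, -0.001] , [0.0315, 0.0454, 0.0011] ]
[ [0.001, 0.001, -0.001] , [0.063, 0.0908, 0.0021] ]
[ [0.001, 0.001, -0.002] , [0.0945, 0.1362, 0.0032] ]
[ [0.001, 0.001, -0.002] , [0.126, 0.1815, 0.0042] ]
[ [0.001, 0.001, -0.003] , [0.1575, 0.2269, 0.0053] ]
[ [0.001, 0.001, -0.003] , [0.189, 0.2723, 0.0063] ]
[ [0.001, 0.001, -0.003] , [0.189, 0.2723, 0.0563] ]
[ [0.001, 0.001, -0.003] , [0.1891, 0.2722, 0.1063] ]
[ [0.001, 0.001, -0.003] , [0.1891, 0.2722, 0.1247] ]
```

View pics/p3s.png

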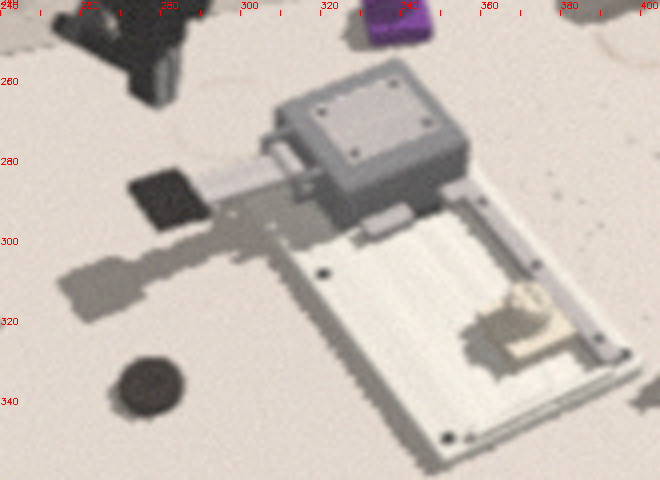

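View pics/p3t.png

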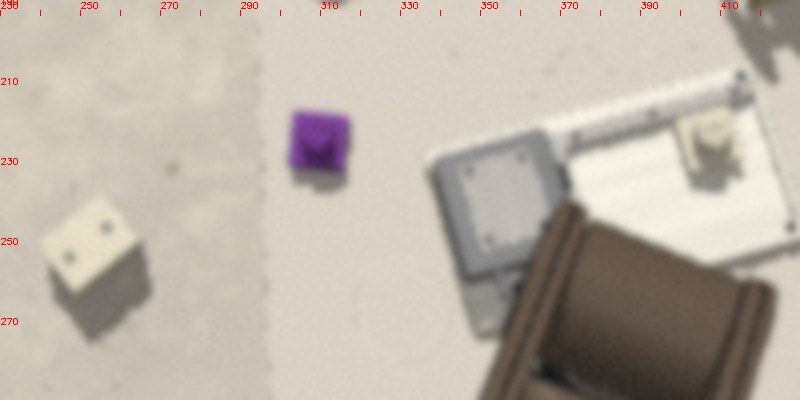

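The treadle is back up, the bar has drawn back, and the die stands at side px (370,322) / top px (406,225). Next, go to the block.

Emit:
{"api": "arm_command", "payload": {
  "steps": [
    [[0, 0, 0], [0.032, 0.045, 0], 1],
    [[0, 0, 0], [0.063, 0.091, 0], 1],
    [[0, 0, 0], [0.095, 0.136, 0], 1],
    [[0, 0, 0], [0.126, 0.182, 0], 1],
    [[0, 0, 0], [0.158, 0.227, 0], 1],
    [[0, 0, 0], [0.189, 0.272, 0.005], 1],
    [[0, 0, 0], [0.189, 0.272, 0.03], 1],
    [[0, 0, 0], [0.189, 0.272, 0.04], 1],
    [[0, 0, 0], [0.189, 0.272, 0.04], 1]
  ]
}}

```text
time: 7.18
eef_pos: [0.5505, 0.2101, 0.0948]
tcp_rot: [0.456, 0.89, -0.001, -0.0]
contact_force: [-0.6, 0.2, 0.4]
opening: 1.003
```

```bash
python3 - <<'E'
from plan import *
s=grab("side");crop(s,240,130,120,110,5,"g1s")
plan([(.5518,.2108,.045,36),(.5518,.2108,.0116,36)],.02)
E
```

```text
at [0.5513 0.2101 0.096 ] yaw 35.76 tilt 0.06 t 7.225 F [0.2 1.2 1. ] open 1.003
[ [0.0, 0.001, -0.001] , [0.0001, 0.0003, 0.017] ]
[ [0.0, 0.001, -0.003] , [0.0002, 0.0005, 0.034] ]
[ [0.0, 0.001, -0.004] , [0.0004, 0.0008, 0.051] ]
[ [0.0, 0.001, -0.004] , [0.0004, 0.0008, 0.0677] ]
[ [0.0, 0.001, -0.004] , [0.0004, 0.0008, 0.0844] ]
```

View pics/g1s.png

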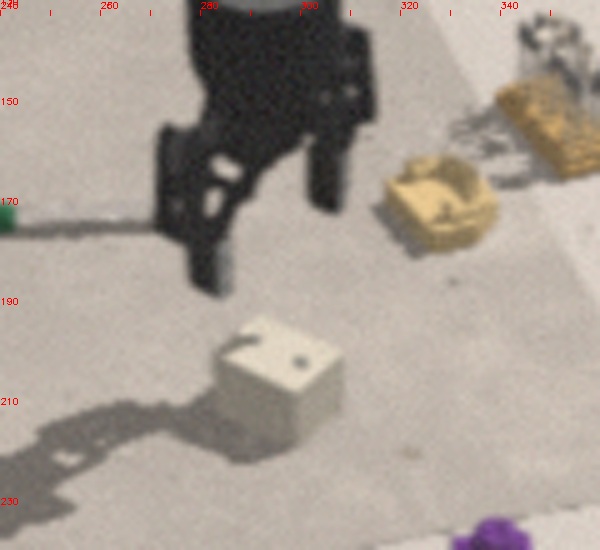

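Emit:
{"api": "arm_command", "payload": {
  "steps": [
    [[0, 0, 0], [0, 0, 0.025], 1],
    [[0, 0, 0], [0, 0.001, 0.05], 1],
    [[0, 0, 0], [0, 0.001, 0.07], 1],
    [[0, 0, 0], [0, 0.001, 0.08], 1],
    [[0, 0, 0], [0, 0.001, 0.084], 1],
    [[0, 0, 0], [0, 0.001, 0.084], 1]
  ]
}}

```text
time: 7.98
eef_pos: [0.5526, 0.2106, 0.0124]
tcp_rot: [0.456, 0.89, 0.0, 0.001]
contact_force: [0.2, 0.5, -0.1]
opening: 1.002
```

Emit:
{"api": "arm_command", "payload": {
  "steps": [
    [[0, 0, 0], [0, 0, 0], -1],
    [[0, 0, 0], [0, 0, 0], -1],
    [[0, 0, 0], [0, 0, 0], -1],
    [[0, 0, 0], [0, 0, 0], -1],
    [[0, 0, 0], [0, 0, 0], -1],
    [[0, 0, 0], [0, 0, 0], -1]
  ],
  "force": 60
}}

```text
time: 8.72
eef_pos: [0.5534, 0.2108, 0.0133]
tcp_rot: [0.456, 0.89, 0.001, 0.001]
contact_force: [0.9, 1.0, 5.3]
opening: 0.486
```

```bash
python3 - <<'E'
from plan import *
s=grab("side");crop(s,240,130,120,110,5,"g2s")
plan([(.5518,.2108,.045,36)],.02)
E
```

```text
at [0.5534 0.2108 0.0133] yaw 35.76 tilt 0.19 t 8.775 F [-0.1  0.   5.8] open 0.487
[ [0.003, 0.002, -0.002] , [0.0004, -0.0006, -0.0159] ]
[ [0.003, 0.002, -0.004] , [0.0009, -0.0013, -0.0317] ]
```

View pics/g2s.png

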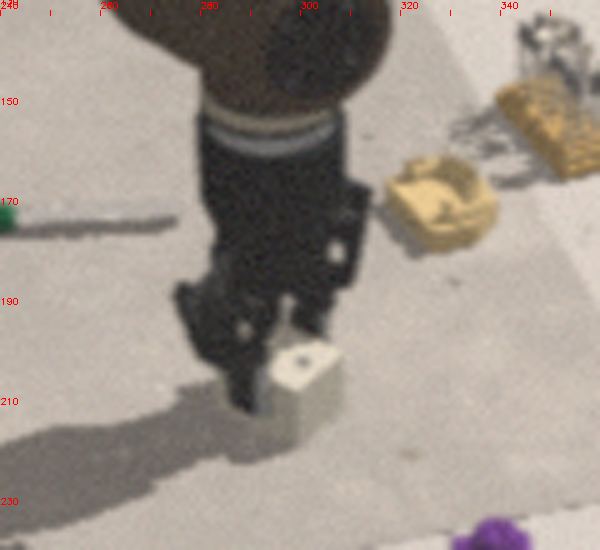

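```bash
cat > edge.py <<'E'
from nest import *
import pickle
from scipy.ndimage import map_coordinates
c,s=pickle.load(open("cam0.pkl","rb"))
x=[.5725,-.1505,.227]
def edge(cam,A,B,n=25,half=5):
    g=cam["frame"].mean(2); pts=[]
    for t in np.linspace(0,1,n):
        P=np.array(A)+(np.array(B)-A)*t
        p=proj(cam,w([P],x))[0]; d=proj(cam,w([np.array(B)],x))[0]-proj(cam,w([np.array(A)],x))[0];d/=np.linalg.norm(d);nn=np.array([-d[1],d[0]])
        k=np.arange(-half,half+.01,.2);q=p+np.outer(k,nn)
        v=map_coordinates(g,[q[:,1],q[:,0]],order=1);gr=np.abs(np.gradient(np.convolve(v,np.ones(5)/5,'same')));gr[:5]=gr[-5:]=0
        pts.append(p+nn*k[gr.argmax()])
    return np.array(pts)
def yaw(cam,pts,z):
    W=np.array([ray(cam,*p,z) for p in pts])[:,:2]; 
    for _ in range(3):
        m=W.mean(0);u=np.linalg.svd(W-m)[2][0];e=(W-m)@[-u[1],u[0]];W=W[abs(e)<2.0*max(np.std(e),2e-4)]
    a=np.degrees(np.arctan2(u[1],u[0]))%180-90
    return a.round(2),m.round(4),(np.std(e)*1e3).round(2),len(W)
N=lambda m:(R.from_euler('z',-x[2]).apply([*(np.array(m)-x[:2]),0])*1e3).round(1)[:2]
for nm,cam,A,B in [("plate front",c,(-65,-100,12),(-65,20,12)),("plate back",c,(65,-110,12),(65,100,12)),("rail front top",c,(40,-110,22),(40,-30,22)),
  ("plate front",s,(-65,-100,12),(-65,20,12)),("plate back",s,(65,-100,12),(65,10,12)),("rail front top",s,(40,-105,22),(40,-25,22)),("rail back top",s,(52,-105,22),(52,10,22)),("rail back top",c,(52,-105,22),(52,10,22))]:
    r=yaw(cam,edge(cam,A,B),A[2]/1e3);print(nm,r, "nest",N(r[1]))
for nm,cam,A,B in [("side1 top",s,(-20,25,22),(6,25,22)),("side1 top",c,(-20,25,22),(6,25,22)),("plate right",c,(-60,-120,12),(60,-120,12)),("plate right",s,(-60,-120,12),(60,-120,12)),]:
    r=yaw(cam,edge(cam,A,B),A[2]/1e3);print(nm,r, "nest",N(r[1]))
E
python3 edge.py
```

```text
plate front (np.float64(13.26), array([ 0.5226, -0.2083]), np.float64(0.49), 23) nest [-61.6 -45.1]
plate back (np.float64(10.63), array([ 0.6284, -0.1385]), np.float64(1.4), 22) nest [57.2 -0.9]
rail front top (np.float64(14.45), array([ 0.6211, -0.2117]), np.float64(0.79), 24) nest [ 33.6 -70.6]
plate front (np.float64(13.24), array([ 0.5205, -0.2054]), np.float64(0.29), 24) nest [-63.  -41.8]
plate back (np.float64(13.17), array([ 0.6395, -0.1849]), np.float64(0.39), 22) nest [ 57.5 -48.6]
rail front top (np.float64(10.18), array([ 0.625 , -0.2054]), np.float64(7.0), 25) nest [ 38.8 -65.3]
rail back top (np.float64(7.68), array([ 0.6264, -0.184 ]), np.float64(3.3), 23) nest [ 45.  -44.8]
rail back top (np.float64(7.79), array([ 0.6283, -0.1814]), np.float64(3.61), 22) nest [ 47.4 -42.7]
side1 top (np.float64(-43.46), array([ 0.5596, -0.1202]), np.float64(3.98), 24) nest [-5.7 32.4]
side1 top (np.float64(61.25), array([ 0.5595, -0.1247]), np.float64(4.96), 24) nest [-6.9 28.1]
plate right (np.float64(-77.33), array([ 0.5901, -0.2616]), np.float64(1.87), 22) nest [  -7.9 -112.2]
plate right (np.float64(-73.75), array([ 0.5996, -0.2711]), np.float64(6.08), 25) nest [  -0.7 -123.6]
```

```bash
python3 - <<'E'
from plan import *
plan([(.5534,.2108,.13,35.8),(.5784,-.1596,.13,13.2),],.06)
E
```

```text
at [0.5534 0.2108 0.0133] yaw 35.76 tilt 0.19 t 8.775 F [-0.1  0.   5.8] open 0.487
[ [0.003, 0.002, -0.0] , [-0.0001, 0.0001, -0.0584] ]
[ [0.003, 0.002, -0.001] , [-0.0002, 0.0003, -0.1167] ]
[ [0.003, 0.002, 0.056] , [-0.0453, -0.0278, -0.1167] ]
[ [0.003, 0.002, 0.112] , [-0.0903, -0.0558, -0.1167] ]
[ [0.003, 0.002, 0.168] , [-0.1353, -0.0838, -0.1167] ]
[ [0.003, 0.002, 0.225] , [-0.1804, -0.1118, -0.1167] ]
[ [0.003, 0.002, 0.281] , [-0.2254, -0.1398, -0.1166] ]
[ [0.003, 0.001, 0.337] , [-0.2704, -0.1679, -0.1166] ]
[ [0.003, 0.001, 0.394] , [-0.3154, -0.1959, -0.1166] ]
```

Emit:
{"api": "arm_command", "payload": {
  "steps": [
    [[0, 0, 0], [0, 0, -0.02], -1],
    [[0, 0, 0], [0, 0, -0.06], -1],
    [[0.003, 0.002, 0], [0, 0, -0.117], -1],
    [[0.003, 0.002, 0.056], [-0.045, -0.028, -0.117], -1],
    [[0.003, 0.002, 0.112], [-0.09, -0.056, -0.117], -1],
    [[0.003, 0.002, 0.168], [-0.135, -0.084, -0.117], -1],
    [[0.003, 0.002, 0.225], [-0.18, -0.112, -0.117], -1],
    [[0.003, 0.002, 0.281], [-0.225, -0.14, -0.117], -1],
    [[0.003, 0.001, 0.337], [-0.27, -0.168, -0.117], -1],
    [[0.003, 0.001, 0.394], [-0.315, -0.196, -0.117], -1],
    [[0.003, 0.001, 0.394], [-0.315, -0.196, -0.117], -1]
  ]
}}

```text
time: 10.15
eef_pos: [0.5775, -0.1627, 0.1306]
tcp_rot: [0.623, 0.782, -0.0, 0.0]
contact_force: [-0.1, 0.6, -2.6]
opening: 0.482
```

```bash
python3 - <<'E'
from plan import *
plan([(.5784,-.1596,.06,13.2),(.5784,-.1596,.03,13.2)],.02)
c=grab("top");s=grab("side");crop(s,260,220,150,130,5,"q1s");crop(c,330,180,120,110,6,"q1t")
E
```

```text
at [ 0.5775 -0.1627  0.1306] yaw 12.89 tilt 0.05 t 10.15 F [-0.1  0.6 -2.6] open 0.482
[ [-0.0, 0.001, -0.001] , [0.0007, 0.0004, 0.0176] ]
[ [-0.0, 0.001, -0.003] , [0.0014, 0.0008, 0.0353] ]
[ [-0.0, 0.001, -0.004] , [0.0022, 0.0012, 0.0529] ]
[ [-0.0, 0.001, -0.005] , [0.0029, 0.0016, 0.0706] ]
[ [-0.0, 0.001, -0.005] , [0.0029, 0.0016, 0.0856] ]
[ [-0.0, 0.001, -0.005] , [0.0029, 0.0016, 0.1006] ]
```

View pics/q1s.png

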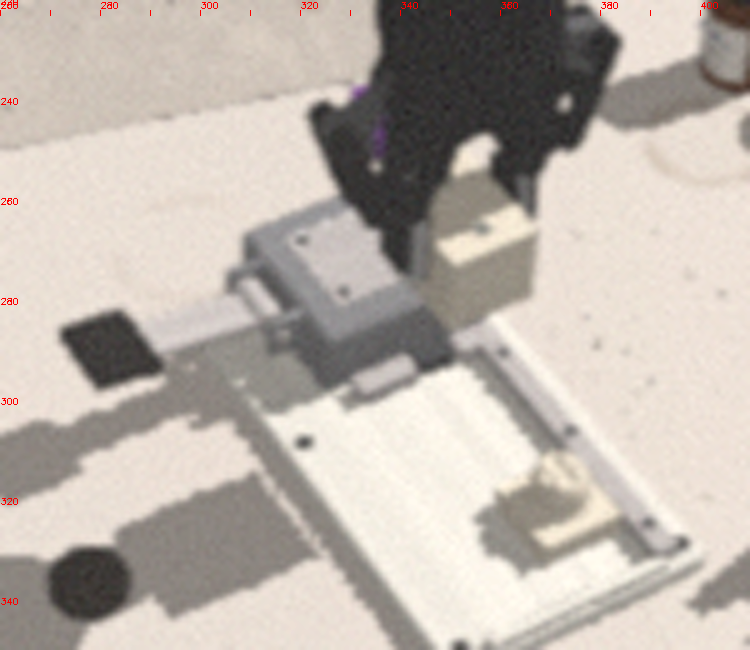

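View pics/q1t.png

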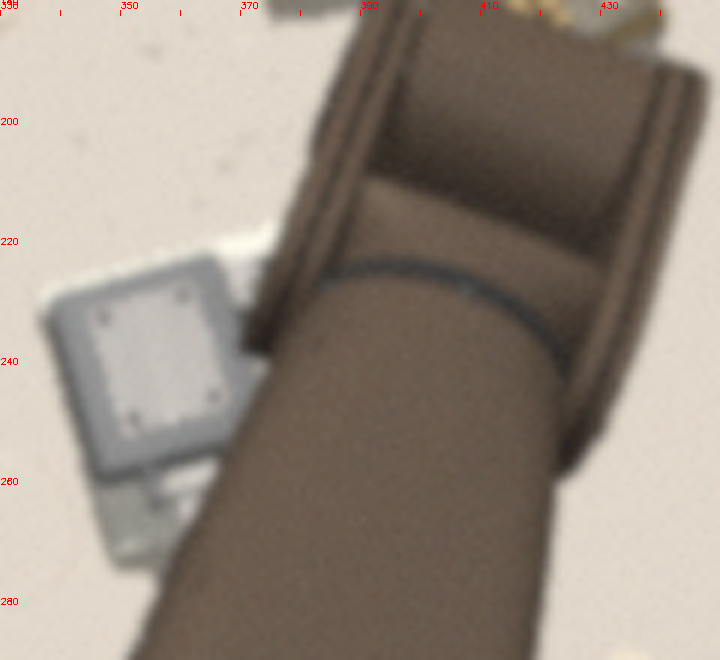

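Emit:
{"api": "arm_command", "payload": {
  "steps": [
    [[0, 0, -0.003], [0.001, 0, 0.025], -1],
    [[0, 0.001, -0.005], [0.003, 0.001, 0.05], -1],
    [[0, 0.001, -0.005], [0.003, 0.001, 0.075], -1],
    [[0, 0.001, -0.005], [0.003, 0.001, 0.09], -1],
    [[0, 0.001, -0.005], [0.003, 0.001, 0.099], -1],
    [[0, 0.001, -0.005], [0.003, 0.001, 0.102], -1],
    [[0, 0.001, -0.005], [0.003, 0.001, 0.102], -1]
  ]
}}

```text
time: 11.12
eef_pos: [0.5778, -0.1562, 0.0286]
tcp_rot: [0.62, 0.785, 0.0, -0.001]
contact_force: [-0.6, -0.2, -1.6]
opening: 0.479
```

```bash
python3 - <<'E'
from plan import *
st=get_state()
plan([(.5784,-.1596,.024,13.2)],.02)
s=grab("side");crop(s,290,230,110,110,7,"q2s")
E
```

```text
at [ 0.5778 -0.1562  0.0286] yaw 13.41 tilt 0.09 t 11.125 F [-0.6 -0.2 -1.6] open 0.479
[ [-0.0, -0.002, 0.004] , [-0.0035, -0.0002, 0.0046] ]
```

View pics/q2s.png

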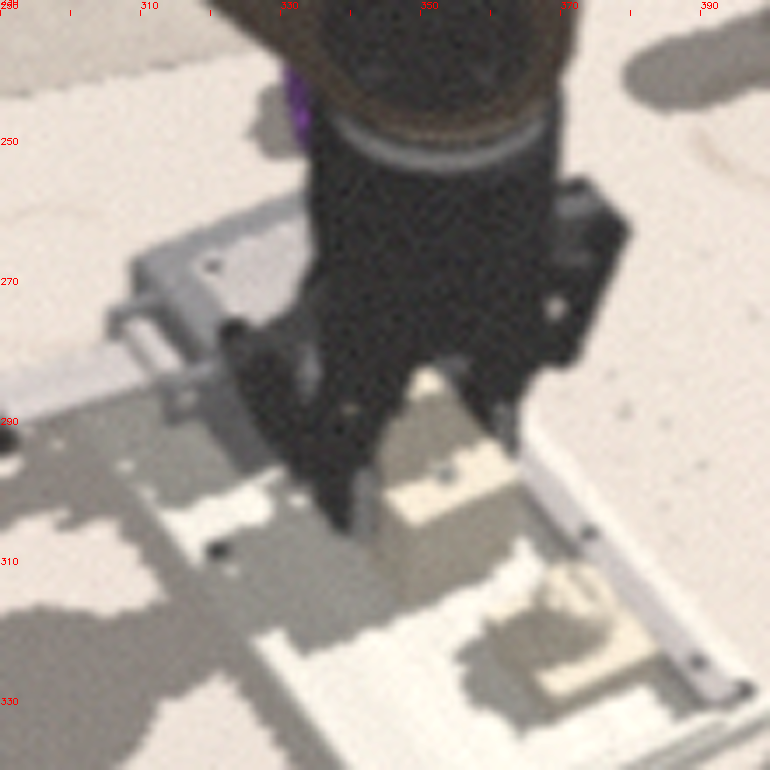

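Emit:
{"api": "arm_command", "payload": {
  "steps": [
    [[0, 0, 0.003], [0, 0.004, 0.002], -1],
    [[0, 0, 0.003], [0, 0.007, 0.004], -1],
    [[0, 0, 0.003], [0, 0.009, 0.0047], -1],
    [[0, 0, 0.003], [0, 0.01, 0.005], -1],
    [[0, 0, 0.003], [0, 0.01, 0.005], -1]
  ]
}}

```text
time: 11.8
eef_pos: [0.5878, -0.154, 0.0238]
tcp_rot: [0.621, 0.784, 0.0, -0.0]
contact_force: [-0.9, -0.4, -2.3]
opening: 0.482
```

```bash
cat > st.py <<'E'
from plan import *
st=get_state();a=np.radians(13.2);u=np.array([np.cos(a),np.sin(a)]);v=np.array([-u[1],u[0]])
e=st["eef_pos"];d=e[:2]-[.5722,-.1508];F=st["contact_force"]
print("nest xy mm",(u@d*1e3).round(2),(v@d*1e3).round(2),"z",(e[2]*1e3).round(2),"Fnest",(u@F[:2]).round(1),(v@F[:2]).round(1),F[2].round(1),"T",st["wrist_torque"].round(2),"open",st["opening"].round(3))
plan([(*e,13.2)])
E
python3 st.py
```

```text
Traceback (most recent call last):
  File "st.py", line 4, in <module>
    print("nest xy mm",(u@d*1e3).round(2),(v@d*1e3).round(2),"z",(e[2]*1e3).round(2),"Fnest",(u@F[:2]).round(1),(v@F[:2]).round(1),F[2].round(1),"T",st["wrist_torque"].round(2),"open",st["opening"].round(3))
                                                                                                                                                                                        ^^^^^^^^^^^^^^^^^^^
AttributeError: 'float' object has no attribute 'round'
```

Emit:
{"api": "arm_command", "payload": {
  "steps": [
    [[0, 0, 0], [0, 0, 0.001], -1],
    [[0, 0, 0], [0, 0, 0.0017], -1],
    [[0, 0, 0], [0, 0, 0.0022], -1],
    [[0, 0, 0], [0, 0, 0.0022], -1]
  ]
}}

```text
time: 12.3
eef_pos: [0.5878, -0.1539, 0.0237]
tcp_rot: [0.621, 0.784, 0.0, -0.001]
contact_force: [-4.8, 2.8, 8.9]
opening: 0.48
```

```bash
sed -i 's/st\["opening"\].round(3)/round(st["opening"],3)/' st.py; python3 st.py
```

```text
nest xy mm 14.47 -6.61 z 23.68 Fnest -4.1 3.9 8.9 T [ 0.27  0.74 -0.05] open 0.48
at [ 0.5878 -0.1539  0.0237] yaw 13.25 tilt 0.12 t 12.3 F [-4.8  2.8  8.9] open 0.48
[ [-0.001, -0.002, 0.001] , [0.0, 0.0, 0.0] ]
```

Emit:
{"api": "arm_command", "payload": {
  "steps": [
    [[0, 0, 0], [0.001, 0, 0.0005], -1],
    [[0, 0, 0], [0.0025, 0, 0.0005], -1],
    [[0, 0, 0], [0.004, 0, 0.0005], -1],
    [[0, 0, 0], [0.005, 0, 0.0005], -1],
    [[0, 0, 0], [0.005, 0, 0.0005], -1]
  ]
}}

```text
time: 12.92
eef_pos: [0.5876, -0.1506, 0.0237]
tcp_rot: [0.621, 0.784, -0.0, 0.001]
contact_force: [1.7, -4.8, -0.4]
opening: 0.478
```

```bash
python3 st.py
```

```text
nest xy mm 15.08 -3.35 z 23.74 Fnest 0.5 -5.1 -0.4 T [-0.87 -0.2  -0.06] open 0.478
at [ 0.5876 -0.1506  0.0237] yaw 13.25 tilt 0.12 t 12.925 F [ 1.7 -4.8 -0.4] open 0.478
[ [0.001, 0.002, 0.001] , [0.0, 0.0, 0.0] ]
```

Emit:
{"api": "arm_command", "payload": {
  "steps": [
    [[0, 0, 0], [0, 0.0015, 0.0008], -1],
    [[0, 0, 0], [0, 0.003, 0.0008], -1],
    [[0, 0, 0], [0, 0.0045, 0.0008], -1],
    [[0, 0, 0], [0, 0.006, 0.0008], -1],
    [[0, 0, 0], [0, 0.007, 0.0008], -1],
    [[0, 0, 0], [0, 0.007, 0.0008], -1]
  ]
}}

```text
time: 13.68
eef_pos: [0.5934, -0.1494, 0.0237]
tcp_rot: [0.621, 0.784, -0.001, -0.0]
contact_force: [-5.0, -3.0, 7.3]
opening: 0.479
```

```bash
python3 st.py; python3 -c "
from h import *
s=grab('side');crop(s,310,240,90,90,8,'q3s')"
```

```text
nest xy mm 20.9 -3.51 z 23.72 Fnest -5.6 -1.8 7.3 T [-0.41  0.88  0.03] open 0.479
at [ 0.5934 -0.1494  0.0237] yaw 13.29 tilt 0.17 t 13.675 F [-5.  -3.   7.3] open 0.479
[ [-0.003, 0.001, 0.002] , [0.0, 0.0, 0.0] ]
```

View pics/q3s.png

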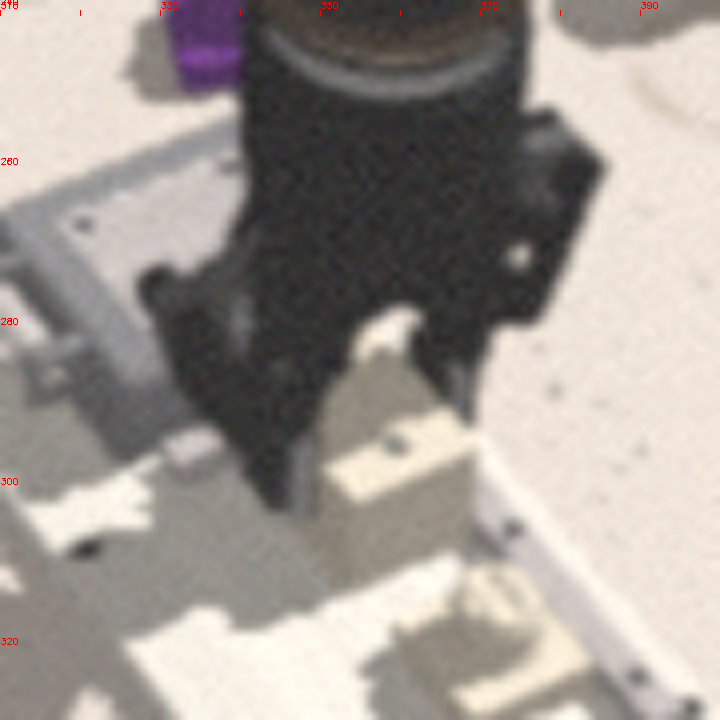

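Emit:
{"api": "arm_command", "payload": {
  "steps": [
    [[0, 0, 0], [0.001, 0.001, 0], -1],
    [[0, 0, 0], [0.002, 0.002, 0], -1],
    [[0, 0, 0], [0.003, 0.003, 0], -1],
    [[0, 0, 0], [0.003, 0.004, 0], -1],
    [[0, 0, 0], [0.003, 0.004, 0], -1],
    [[0, 0, 0], [0.003, 0.004, 0], -1]
  ]
}}

```text
time: 14.48
eef_pos: [0.5937, -0.1492, 0.024]
tcp_rot: [0.62, 0.785, -0.006, -0.002]
contact_force: [-10.3, -12.1, 6.1]
opening: 0.482
```

```bash
python3 st.py
```

```text
nest xy mm 21.26 -3.32 z 23.95 Fnest -12.8 -9.4 6.1 T [-2.02  1.79 -0.16] open 0.482
at [ 0.5937 -0.1492  0.024 ] yaw 13.39 tilt 0.72 t 14.475 F [-10.3 -12.1   6.1] open 0.482
[ [-0.012, 0.004, 0.003] , [0.0, 0.0, 0.0] ]
```

Emit:
{"api": "arm_command", "payload": {
  "steps": [
    [[-0.008, 0.003, 0.001], [0.003, 0.0035, 0.001], -1],
    [[-0.016, 0.006, 0.003], [0.0035, 0.004, 0.001], -1],
    [[-0.024, 0.008, 0.003], [0.0045, 0.0045, 0.0015], -1],
    [[-0.024, 0.008, 0.003], [0.0045, 0.0045, 0.0015], -1],
    [[-0.024, 0.008, 0.003], [0.0045, 0.0045, 0.0015], -1],
    [[-0.024, 0.008, 0.003], [0.0045, 0.0045, 0.0015], -1]
  ]
}}

```text
time: 15.22
eef_pos: [0.5936, -0.1491, 0.0237]
tcp_rot: [0.62, 0.785, -0.0, 0.001]
contact_force: [-14.5, -16.2, 11.8]
opening: 0.483
```

```bash
python3 st.py;  python3 -c "
from h import *
s=grab('side');crop(s,320,270,75,60,10,'q4s')
c=grab('top','q4t')"
```

```text
nest xy mm 21.24 -3.27 z 23.7 Fnest -17.9 -12.5 11.8 T [-2.72  2.48 -0.13] open 0.483
at [ 0.5936 -0.1491  0.0237] yaw 13.38 tilt 0.12 t 15.225 F [-14.5 -16.2  11.8] open 0.483
[ [0.001, 0.002, 0.003] , [0.0, 0.0, 0.0] ]
```

View pics/q4s.png

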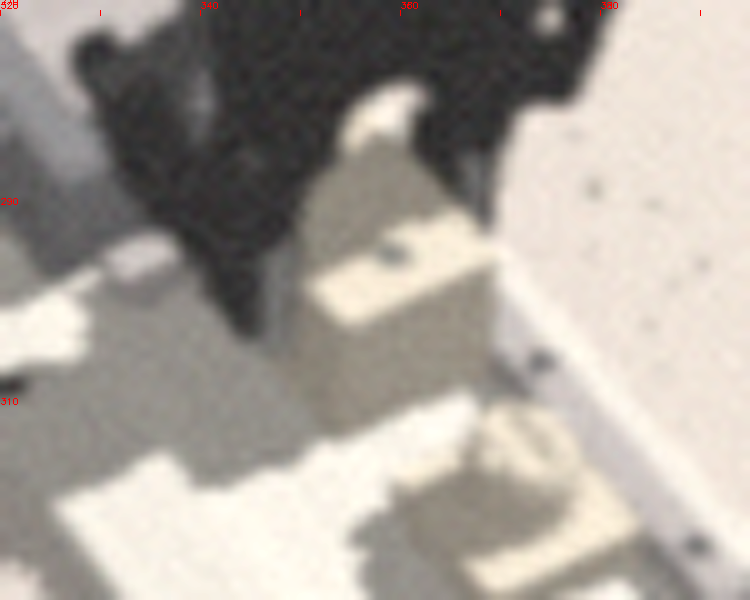

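Emit:
{"api": "arm_command", "payload": {
  "steps": [
    [[-0.012, 0.004, 0.015], [0.004, 0.005, 0.001], -1],
    [[-0.012, 0.004, 0.015], [0.0045, 0.005, 0.001], -1],
    [[-0.012, 0.004, 0.015], [0.0045, 0.005, 0.001], -1]
  ]
}}

```text
time: 15.7
eef_pos: [0.5938, -0.1489, 0.0237]
tcp_rot: [0.624, 0.781, -0.001, 0.002]
contact_force: [-14.3, -17.6, 9.7]
opening: 0.482
```

```bash
python3 st.py
```

```text
nest xy mm 21.46 -3.1 z 23.69 Fnest -18.0 -13.9 9.7 T [-2.78  2.57 -0.03] open 0.482
at [ 0.5938 -0.1489  0.0237] yaw 12.73 tilt 0.2 t 15.7 F [-14.3 -17.6   9.7] open 0.482
[ [0.001, 0.003, -0.008] , [0.0, 0.0, 0.0] ]
```

Emit:
{"api": "arm_command", "payload": {
  "steps": [
    [[-0.012, 0.004, -0.02], [0.0045, 0.005, 0.001], -1],
    [[-0.012, 0.004, -0.02], [0.0045, 0.005, 0.001], -1],
    [[-0.012, 0.004, -0.02], [0.0045, 0.005, 0.001], -1]
  ]
}}

```text
time: 16.08
eef_pos: [0.5938, -0.1489, 0.0237]
tcp_rot: [0.618, 0.787, -0.001, 0.001]
contact_force: [-15.2, -17.3, 11.2]
opening: 0.482
```

```bash
python3 st.py
```

```text
nest xy mm 21.44 -3.08 z 23.72 Fnest -18.8 -13.3 11.2 T [-2.8   2.79 -1.06] open 0.482
at [ 0.5938 -0.1489  0.0237] yaw 13.73 tilt 0.18 t 16.075 F [-15.2 -17.3  11.2] open 0.482
[ [0.001, 0.003, 0.009] , [0.0, 0.0, 0.0] ]
```

Emit:
{"api": "arm_command", "payload": {
  "steps": [
    [[-0.012, 0.004, 0.02], [0.0045, 0.005, 0.001], -1],
    [[-0.012, 0.004, 0.03], [0.0045, 0.005, 0.001], -1],
    [[-0.012, 0.004, 0.03], [0.0045, 0.005, 0.001], -1],
    [[-0.012, 0.004, 0.03], [0.0045, 0.005, 0.001], -1]
  ]
}}

```text
time: 16.58
eef_pos: [0.5938, -0.1488, 0.0238]
tcp_rot: [0.626, 0.78, -0.002, 0.002]
contact_force: [-14.9, -16.9, 10.8]
opening: 0.485
```

```bash
python3 st.py
```

```text
nest xy mm 21.48 -2.95 z 23.79 Fnest -18.4 -13.0 10.8 T [-2.64  2.52  0.82] open 0.485
at [ 0.5938 -0.1488  0.0238] yaw 12.51 tilt 0.33 t 16.575 F [-14.9 -16.9  10.8] open 0.485
[ [-0.0, 0.006, -0.012] , [0.0, 0.0, 0.0] ]
```

Emit:
{"api": "arm_command", "payload": {
  "steps": [
    [[-0.012, 0.008, -0.008], [0.0045, 0.005, 0.001], -1],
    [[-0.012, 0.01, -0.008], [0.0045, 0.005, 0.001], -1],
    [[-0.012, 0.01, -0.008], [0.0045, 0.005, 0.001], -1],
    [[-0.012, 0.01, -0.008], [0.0045, 0.005, 0.001], -1],
    [[-0.012, 0.01, -0.008], [0.0045, 0.005, 0.001], -1]
  ]
}}

```text
time: 17.2
eef_pos: [0.5938, -0.1487, 0.0237]
tcp_rot: [0.622, 0.783, -0.0, 0.0]
contact_force: [-15.2, -17.1, 10.2]
opening: 0.48
```

```bash
python3 st.py;cat > chk.py <<'E'
from nest import *
c=grab("top");s=grab("side",'q5s')
x=[.5739,-.1505,.227] # shift so contact agrees
bl=[rect(-2,40,-31,25,52),[(-2,-31,12),(40,-31,12),(40,-31,52),(-2,-31,52)],[(-2,-31,12),(-2,25,12),(-2,25,52),(-2,-31,52)]]
over(s,x,310,255,90,80,8,"q5so",bl)
crop(s,310,255,90,80,8,"q5sn")
E
python3 chk.py
```

```text
nest xy mm 21.55 -2.93 z 23.74 Fnest -18.7 -13.2 10.2 T [-2.96  2.61 -0.37] open 0.48
at [ 0.5938 -0.1487  0.0237] yaw 13.07 tilt 0.06 t 17.2 F [-15.2 -17.1  10.2] open 0.48
[ [-0.0, 0.001, -0.002] , [0.0, 0.0, 0.0] ]
```

View pics/q5so.png

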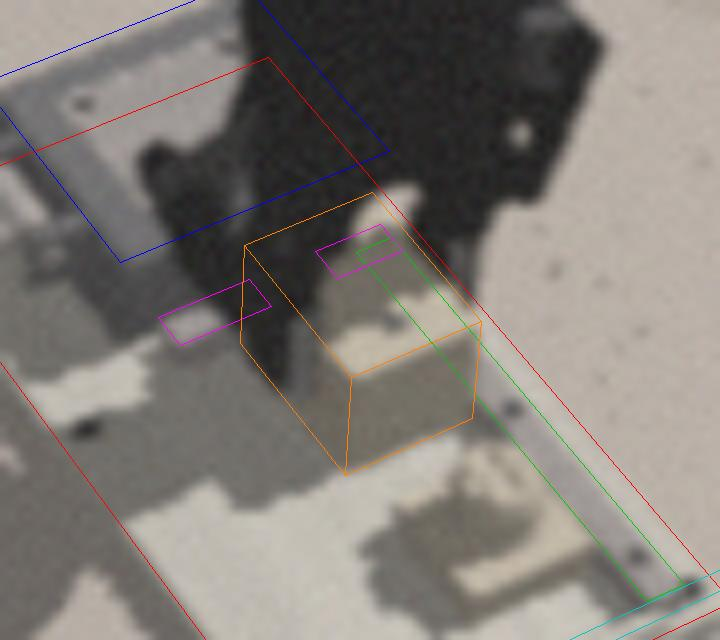

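View pics/q5s.png

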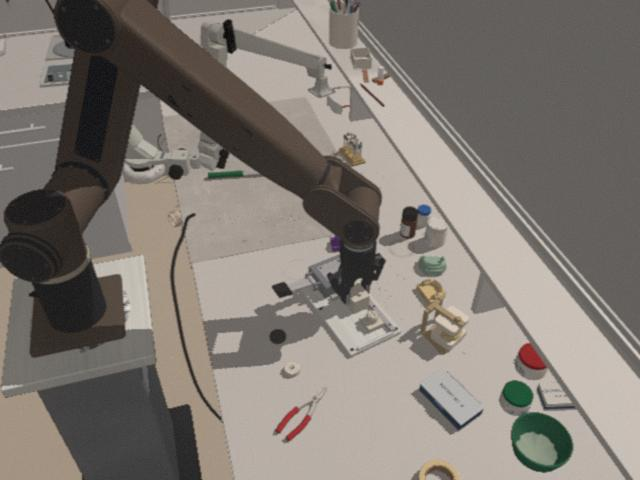

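Emit:
{"api": "arm_command", "payload": {
  "steps": [
    [[-0.006, 0.01, 0.002], [0.005, 0.002, 0], -1],
    [[-0.006, 0.014, 0.002], [0.007, 0.002, 0], -1],
    [[-0.006, 0.018, 0.002], [0.008, 0.002, 0], -1],
    [[-0.006, 0.018, 0.002], [0.008, 0.002, 0], -1],
    [[-0.006, 0.018, 0.002], [0.008, 0.002, 0], -1]
  ]
}}

```text
time: 17.92
eef_pos: [0.5937, -0.1486, 0.0239]
tcp_rot: [0.622, 0.783, 0.002, -0.0]
contact_force: [-3.6, -23.4, -2.7]
opening: 0.48
```

```bash
python3 st.py
```

```text
nest xy mm 21.47 -2.74 z 23.87 Fnest -8.9 -21.9 -2.7 T [-4.26  0.71 -0.29] open 0.48
at [ 0.5937 -0.1486  0.0239] yaw 13.08 tilt 0.23 t 17.925 F [ -3.6 -23.4  -2.7] open 0.48
[ [0.003, -0.003, -0.002] , [0.0, 0.0, 0.0] ]
```

Emit:
{"api": "arm_command", "payload": {
  "steps": [
    [[-0.008, 0.013, 0.002], [0.0068, 0.0025, 0.0005], -1],
    [[-0.01, 0.012, 0.002], [0.0068, 0.0035, 0.001], -1],
    [[-0.01, 0.012, 0.002], [0.0068, 0.0045, 0.0012], -1],
    [[-0.01, 0.012, 0.002], [0.0068, 0.0045, 0.0012], -1],
    [[-0.01, 0.012, 0.002], [0.0068, 0.0045, 0.0012], -1]
  ]
}}

```text
time: 18.55
eef_pos: [0.5938, -0.1486, 0.0238]
tcp_rot: [0.622, 0.783, 0.003, -0.001]
contact_force: [-12.8, -21.6, 7.5]
opening: 0.482
```

```bash
python3 st.py; python3 -c "
from h import *
for i in range(8): read_camera('side')
"; python3 st.py; python3 chk.py
```

```text
nest xy mm 21.5 -2.77 z 23.76 Fnest -17.4 -18.1 7.5 T [-4.01  2.27 -0.33] open 0.482
at [ 0.5938 -0.1486  0.0238] yaw 13.12 tilt 0.3 t 18.55 F [-12.8 -21.6   7.5] open 0.482
[ [0.003, -0.004, -0.001] , [0.0, 0.0, 0.0] ]
nest xy mm 21.52 -2.77 z 23.78 Fnest -18.5 -19.6 7.5 T [-4.03  2.28 -0.37] open 0.478
at [ 0.5938 -0.1486  0.0238] yaw 13.12 tilt 0.3 t 18.95 F [-13.5 -23.4   7.5] open 0.478
[ [0.003, -0.004, -0.001] , [0.0, 0.0, 0.0] ]
```

View pics/q5sn.png

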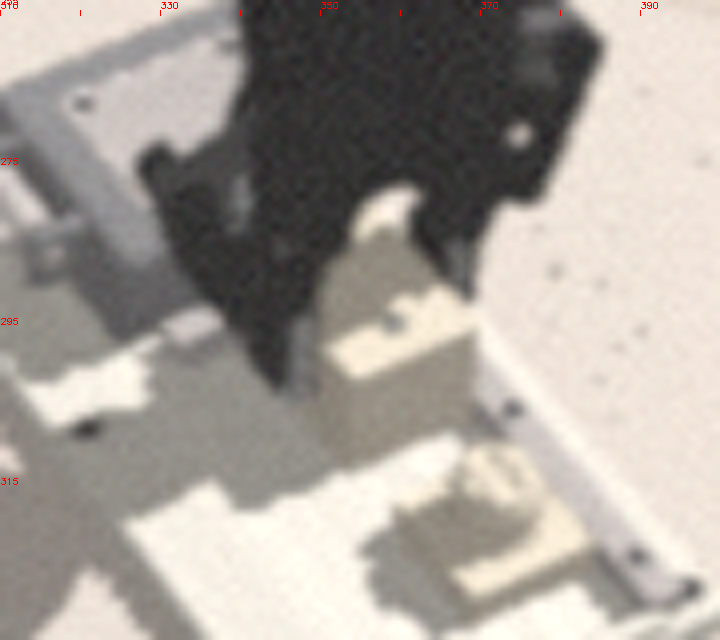

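Emit:
{"api": "arm_command", "payload": {
  "steps": [
    [[-0.009, 0.01, 0.001], [0.006, 0.0052, 0.0014], -1],
    [[-0.007, 0.008, 0.001], [0.006, 0.0052, 0.0014], -1],
    [[-0.007, 0.008, 0.001], [0.006, 0.0052, 0.0014], -1],
    [[-0.007, 0.008, 0.001], [0.006, 0.0052, 0.0014], -1],
    [[-0.007, 0.008, 0.001], [0.006, 0.0052, 0.0014], -1]
  ]
}}

```text
time: 19.68
eef_pos: [0.5938, -0.1486, 0.0238]
tcp_rot: [0.621, 0.784, 0.0, -0.002]
contact_force: [-17.1, -20.6, 10.9]
opening: 0.482
```

```bash
python3 st.py
```

```text
nest xy mm 21.56 -2.8 z 23.76 Fnest -21.4 -16.2 10.9 T [-3.69  2.62 -0.45] open 0.482
at [ 0.5938 -0.1486  0.0238] yaw 13.17 tilt 0.25 t 19.675 F [-17.1 -20.6  10.9] open 0.482
[ [-0.002, -0.004, -0.0] , [0.0, 0.0, 0.0] ]
```

Emit:
{"api": "arm_command", "payload": {
  "steps": [
    [[-0.008, 0.008, 0.001], [0.0065, 0.0045, 0.0012], -1],
    [[-0.008, 0.007, 0.001], [0.0072, 0.0041, 0.0009], -1],
    [[-0.008, 0.007, 0.001], [0.0072, 0.0041, 0.0009], -1],
    [[-0.008, 0.007, 0.001], [0.0072, 0.0041, 0.0009], -1],
    [[-0.008, 0.007, 0.001], [0.0072, 0.0041, 0.0009], -1]
  ]
}}

```text
time: 20.3
eef_pos: [0.5938, -0.1486, 0.0238]
tcp_rot: [0.621, 0.784, -0.001, -0.001]
contact_force: [-12.3, -24.0, 6.3]
opening: 0.479
```

```bash
python3 st.py; python3 -c "
from h import *
c=grab('top','fin_t')
for i in range(8): read_camera('side')
"; python3 st.py
```

```text
nest xy mm 21.54 -2.83 z 23.79 Fnest -17.4 -20.6 6.3 T [-3.92  1.97 -0.52] open 0.479
at [ 0.5938 -0.1486  0.0238] yaw 13.18 tilt 0.14 t 20.3 F [-12.3 -24.    6.3] open 0.479
[ [-0.002, -0.0, -0.0] , [0.0, 0.0, 0.0] ]
nest xy mm 21.55 -2.83 z 23.82 Fnest -17.3 -19.8 5.1 T [-3.95  1.95 -0.48] open 0.478
at [ 0.5938 -0.1486  0.0238] yaw 13.18 tilt 0.14 t 20.75 F [-12.3 -23.2   5.1] open 0.478
[ [-0.002, 0.0, -0.0] , [0.0, 0.0, 0.0] ]
```

View pics/fin_t.png

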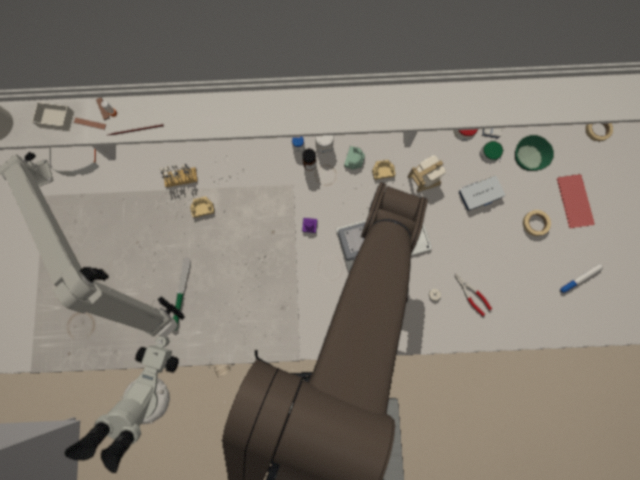

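Forces are steady and level (about 17 N on the back rail, 20 N on the side rail, 5 N down). The casts at (203,208) and (385,170), the pale wheel at (435,295) and the purple piece at (310,226) have not moved.

```bash
python3 -c "
from plant import *
print(sign_off())"
```

```text
the job is handed in; nothing more can be done
None
```

The job is handed in, with the clock at about 21 s of the 72 s allowed. I pressed the treadle to its stop (pad height 30 mm, 32 N). When it came back up, the ejector had drawn back and the die was standing on the plate about 75 mm along the back rail. I then gripped the plain block across its 42 mm width, set it flat on the plate and pushed it into the corner.

**Pressing:** at hand-in the measured push was about 17 N towards the back rail, 20 N towards the side rail and 5 N down. Part of each sideways reading can be friction rather than rail contact. The position stayed put as I changed the push. The tool was tilted 0.14°, and its yaw of 13.2° matched the nest.

**What disagreed or was not seen:**
- The block stopped about 2 mm further in x than my camera estimate of the nest, roughly the calibration's own error.
- The seated faces at the rails are hidden by the gripper. I judged "flush" from the forces, from a twist test that met resistance both ways, and from an overlay on the side picture that matched to about a pixel.

**Bystanders:** both casts, both wheels and the purple piece looked unmoved in the last pictures.

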